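Stir the truffles, then hold the sprung bin lid at its mark

TASK

Take the spoon from its holder, stir the chocolate truffles in the steel bowl round with it until every one has been shoved well away from where it lay, without spilling any, and stand the spoon back fully home in its holder. Then lift the bin's sprung lid until its red pointer is beside the orange mark, ready for the baker to tip the truffles in, and keep holding it there: the program finishes while the gripper is still holding the lid still at the mark. Leave the mark and everything else on the table where it is.

Things in the scene. Friction and masses are not known exactly. Their poses are not given: they have to be found in the camera images.
- spoon: stirring spoon, loose, upright in its holder at the start, about 70 g. Thick rounded red blade 34 (its x) x 22 (its y) x 64 mm high at the bottom, red neck 24 x 18 mm up to 82 mm, then a square dark wooden handle 16 x 16 mm up to 170 mm. Origin: centre of the blade's bottom end; z runs up the handle. In the holder it has 3 mm of play to each side and may lean a little.
- spoon_grip (a point): point on the spoon handle's axis 125 mm above the blade's bottom end, a good place to grip (firmly: stirring pushes on the blade with some 5 N); axes as the spoon's
- holder: spoon holder, fixed: wooden block 80 (x) x 70 (y) x 56 mm high with one slot in its top, 40 mm (x) x 28 mm (y) and 50 mm deep, mouth edges chamfered 3 mm. Origin: centre of its underside, right below the slot's centre. A spoon fully home has its bottom end 6 mm above the table and its blade along the slot.
- bowl: steel bowl, fixed to the table in a blue foot: rim 154 mm across and 65 mm high, wall 3 mm, flat inner floor 130 mm across and 6 mm above the table. Origin: centre of its underside.
- bowl_in (a point): centre of the bowl's inner floor, 6 mm above the table
- truffle0_center (a point): white chocolate truffle, a hard ball 22 mm across, loose in the steel bowl (it rolls); this point is its centre. At the start the five lie on the bowl's floor in a ring about 42 mm from its centre and the middle is clear.
- truffle1_center (a point): dark brown chocolate truffle, a hard ball 22 mm across, loose in the steel bowl (it rolls); this point is its centre. At the start the five lie on the bowl's floor in a ring about 42 mm from its centre and the middle is clear.
- truffle2_center (a point): white chocolate truffle, a hard ball 22 mm across, loose in the steel bowl (it rolls); this point is its centre. At the start the five lie on the bowl's floor in a ring about 42 mm from its centre and the middle is clear.
- truffle3_center (a point): dark brown chocolate truffle, a hard ball 22 mm across, loose in the steel bowl (it rolls); this point is its centre. At the start the five lie on the bowl's floor in a ring about 42 mm from its centre and the middle is clear.
- truffle4_center (a point): white chocolate truffle, a hard ball 22 mm across, loose in the steel bowl (it rolls); this point is its centre. At the start the five lie on the bowl's floor in a ring about 42 mm from its centre and the middle is clear.
- bin: ingredient bin, fixed: brushed metal box 220 (x) x 200 (y) x 136 mm high. Origin: centre of its underside; its +x points from the front (handle side, towards the robot) to the hinge side. A dark dial disc, 100 mm across, sits round the hinge line on its +y side.
- lid: the bin's white lid, 225 (x) x 204 (y) x 8 mm, about 0.45 kg, hinged at the bin's far top edge. Origin: middle of the hinge line (110 mm along the bin's +x, 140 mm high); y is the hinge line, -x runs to the free front edge. Shut, its axes match the bin's; it opens by turning about its +y, up to 1.3 rad. A spring pulls it shut: 6 N at the handle to start it, 8 to 9 N (along the arc) at 0.8 rad; let go, it shuts.
- lid_handle (a point): middle of the lid's black handle: a round bar 12 mm thick and 100 mm long, parallel to the hinge line and 190 mm from it; the bar's axis is 36 mm above the lid's top face; free for 86 mm between its two legs. Axes as the lid's.
- lid_pointer (a point): outer tip of the red pointer strip on the lid's front left (+y) corner, 223 mm from the hinge line; axes as the lid's
- mark_arm: the marked angle: a stiff orange arm with an orange tab at its end, pivoting on the same hinge line as the lid, 130 mm to the +y side of its middle. Origin: on the hinge line, at its middle; axes parallel to the lid's when the lid is at the marked angle (0.45 to 0.85 rad open). Its tab stands up to 0.33 m above the table: keep the arm clear of it.
- mark (a point): middle of the orange tab on the mark arm, 223 mm from the hinge line; the lid's pointer comes beside it, 22 mm apart, when the lid is at the mark; axes as the mark arm's
- mug: bystander: blue mug, 80 mm wide, 90 mm high, origin centre of underside
- jam_jar: bystander: amber jam jar with red cap, 56 mm wide, 85 mm high, origin centre of underside
- tin_can: bystander: tin with red label, 72 mm wide, 110 mm high, origin centre of underside
- ramekin: bystander: small white cup, 64 mm wide, 40 mm high, origin centre of underside
Mind the look-alikes: they are no part of the job. There is more than one size of the spoon; the one meant has the size given above.

How it is judged:
By the outcome, as a careful person would: the job done as asked, in the order asked, and still so for the second after the job is handed in, while the arm keeps its last pose, push and grip.
It also fails if it takes over 72 s, if anything falls off the work surface, if the arm or the gripper's body presses on something with over 40 N, if the wrist force passes 120 N, or if a joint passes its speed limit or range.

ROBOT

A 6-joint arm with a two-finger parallel gripper is mounted at the origin on the work surface. World frame = base frame: x ahead of the robot, y to its left, z up, the work surface at z = 0. Lengths are in m, angles in rad, forces in N, time in s.
With the tool pointing down it reaches from about 0.35 to 0.775 m from the base axis. Payload 7.3 kg.
Tool frame: the origin (TCP) lies on the centre line of the jaws, within the pads' length; the fingertips stand 11 mm ahead of it and the grasp point (between the pads) lies 8 mm behind it; z points along the fingers, y is the direction in which the jaws open and shut (so a half turn about z gives the same grasp; the last joint's range is limited). The gripper opens to 92 mm and grips with 3 to 60 N. Pads are 19 mm wide; open, the fingers measure 130 mm over their backs; the gripper's body (75 mm by 190 mm) begins 47 mm behind the grasp point.
Start: joints at [-1.284, 0.342, 1.524, -0, 1.275, -0.146], TCP at [0.22, -0.477, 0.238] pointing down, gripper open.
Joint ranges: [-2.53, 2.53], [-0.77, 2.02], [0.04, 2.7], [-1, 4.14], [0.28, 2.66], [-3.11, 3.11]. Speed limits (rad/s): [2.57, 2.57, 3.14, 3.14, 3.14, 3.14].

INTERFACE

Orientations are given as [roll, pitch, yaw] about the fixed x, y, z axes, in that order (R = Rz(yaw) Ry(pitch) Rx(roll)).
In Python, from cell import robot gives the robot as it stands.
- The arm moves only by the tool jog_arm, never from a script. Its argument "deltas" is one flat list of numbers, 6 for each row, row after row: the shift along the world's x, y, z in units of 0.1 m (1.0 is 0.1 m), then the turn, a rotation vector about the world's x, y, z in units of 90 degrees (1.0 is 90 degrees). A call has 1 to 5 rows; each row is the pose to reach, as a shift and turn from the pose commanded when the call began; what a row does not reach only later rows make up. A row lasts 1/12 s, in which the tool goes at most 41.7 mm and 7.16 degrees, less where a joint would pass 70% of its speed; a pose out of reach is approached as far as the arm can. A call with a number of a shift or a turn outside -1 to 1 is refused whole. A call with a gripper value outside its range is refused whole. "claw" is the opening, from 0 (shut) to 1 (fully open), set as the call begins (left out, the last holds). The fingers move at their own pace and stop on an object; "newtons" is the grip in N (left out, the last holds). Time passes only in rows, so rows that repeat a pose let the fingers close. It gives the time, the measured TCP pose, the force and the opening at its end, in the units of the state.
- robot.observe(): the state, without advancing time (a new reading comes with each control period).
- robot.read_camera(name): name is "side" or "top"; returns the picture (400x640x3 uint8, red, green, blue); there is no depth.
- robot.camera_params(name): a dict with "fx", "fy", "cx", "cy" (pixels), "k1" (the pictures are not rectified: a ray, as slopes to the right and down, at radius r is drawn at 1 + k1 r^2 times it, then the intrinsics apply), "R" (3x3) and "t" (3): a world point X has camera coordinates R X + t. Camera axes: x right, y down, z forward; pixel columns grow to the right and rows downward; lengths in m; the calibration is good to about 2 mm. A picture is of the moment at which its call begins. camera_params takes no time and is no camera call.
- robot.hand_in(): hands the job in, once; it reports no verdict.
The state is a dict: "time": time; "qpos": joint angles; "qvel": joint speeds; "joint_efforts": joint torques, N m; "tool_pos": TCP position; "tool_rot": TCP orientation; "contact_force": force on the tool from outside, world axes, zero at the start; "torque": the same for the moment, N m; "opening": finger opening in m.
Only numpy, scipy, OpenCV 4.12 (cv2) and the standard library are available. Lean on these libraries where they do the work, as an engineer would, in place of code of your own. Each camera call takes 0.05 s, during which the arm holds its last target. There are 200 camera calls.

## Working session

There is one attempt and no reset: what is moved stays moved. The work goes in short steps, Python scripts to look and compute and a tool call to move; the robot and the scene stay as the last step left them, time stands still between calls to the robot, and variables do not carry over. Pictures are saved under pics/ and viewed, about 8 in all and at most 12, crops included, and the job is handed in when it is done.

Besides the shell and the picture viewer there is one more tool, called after "Call:" by a JSON object that holds its "name" and its "arguments", one argument or row to a line. jog_arm: Moves the arm, as the interface text tells. Its arguments: {"type":"object","properties":{"deltas":{"type":"array","items":{"type":"number"}},"claw":{"type":"number"},"newtons":{"type":"number"}},"required":["deltas"]}

```bash
mkdir -p pics; ls; cat > h.py <<'E'
import numpy as np, cv2
from cell import robot
def cam(n):
    p=robot.camera_params(n); K=np.array([[p['fx'],0,p['cx']],[0,p['fy'],p['cy']],[0,0,1.]])
    return K,np.array([p['k1'],0,0,0,0.]),np.array(p['R']),np.array(p['t'])
def proj(n,X):
    K,d,R,t=cam(n); return cv2.projectPoints(np.atleast_2d(np.array(X,float)),cv2.Rodrigues(R)[0],t,K,d)[0].reshape(-1,2)
def ray(n,uv):
    K,d,R,t=cam(n); x=cv2.undistortPoints(np.array([[uv]],float),K,d).reshape(2)
    return -R.T@t, R.T@np.array([x[0],x[1],1])
def onz(n,uv,z):
    o,v=ray(n,uv); return o+v*(z-o[2])/v[2]
def tri(uvs,uvt):
    a,u=ray('side',uvs); b,v=ray('top',uvt); u/=np.linalg.norm(u);v/=np.linalg.norm(v)
    s=np.linalg.lstsq(np.array([u,-v]).T,b-a,rcond=None)[0]; p,q=a+s[0]*u,b+s[1]*v
    return (p+q)/2,np.linalg.norm(p-q)
def snap(n,f): 
    im=robot.read_camera(n)[:,:,::-1].copy(); cv2.imwrite('pics/'+f,im); return im
E
python3 - <<'E'
from h import *
a=snap('top','t0.png'); b=snap('side','s0.png')
for n in('top','side'):
    K,d,R,t=cam(n); print(n,K[0,0],d[0],(-R.T@t).round(3),R[2].round(3))
print(robot.observe())
E
```

```text
pics
top 483.4147712496074 -0.041094669931305415 [0.397 0.026 1.599] [ 0.11  -0.004 -0.994]
side 456.2163808311322 0.006008111039457905 [0.377 1.034 0.715] [ 0.166 -0.862 -0.478]
{'time': 0.1, 'qpos': array([-1.28404064e+00,  3.42650265e-01,  1.52488077e+00,  7.29931743e-06,
        1.27538833e+00, -1.46034375e-01]), 'qvel': array([ 0.00054171, -0.00084307, -0.00314799,  0.00032189, -0.00056374,
       -0.00108296]), 'joint_efforts': array([ 1.96945803e-03, -4.32005596e+01, -2.44693422e+01,  7.20109977e-02,
        5.26229572e-02, -5.52396511e-05]), 'tool_pos': array([ 0.22010036, -0.47627585,  0.2371301 ]), 'tool_rot': array([-3.14028108e+00, -1.99963552e-04,  4.32787805e-01]), 'contact_force': array([-0.76076389,  0.05997456, -0.67055443]), 'torque': array([-0.01679247, -0.00809961,  0.02058304]), 'opening': 0.09173434917136147}
```

View pics/t0.png

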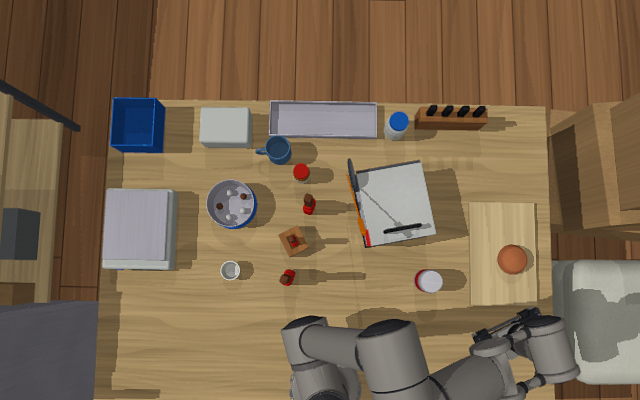

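View pics/s0.png

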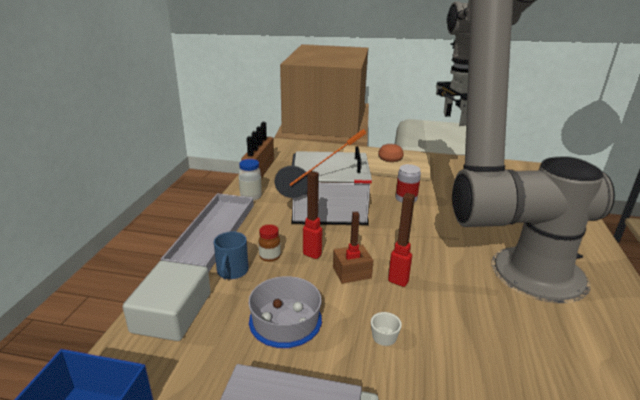

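The top view shows the bowl at (232,204), the holder with a spoon at (293,241), standing spoons at (309,204) and (287,277), and the bin at about (395,203). The side view has the bowl at (286,308), the holder at (353,263), and spoons at (313,215) and (402,240). The look-alikes are those two standing spoons, which look larger, so I choose the one in the holder. I'll check it in a close crop.

```bash
python3 - <<'E'
from h import *
a=cv2.imread('pics/t0.png'); b=cv2.imread('pics/s0.png')
A=cv2.resize(a[150:300,195:335],None,fx=4,fy=4,interpolation=cv2.INTER_CUBIC)[:560]
B=cv2.resize(b[160:300,300:430],None,fx=4,fy=4,interpolation=cv2.INTER_CUBIC)
cv2.imwrite('pics/c0.png',cv2.resize(A,(400,400))if 0 else A); 
cv2.imwrite('pics/c1.png',np.hstack([B,cv2.resize(a[150:260,340:445],(270,283)).repeat(1,0) if 0 else np.pad(cv2.resize(a[150:260,340:445],(270,283)),((0,277),(0,0),(0,0)))]))
E
```

```text
(no output)
```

View pics/c0.png

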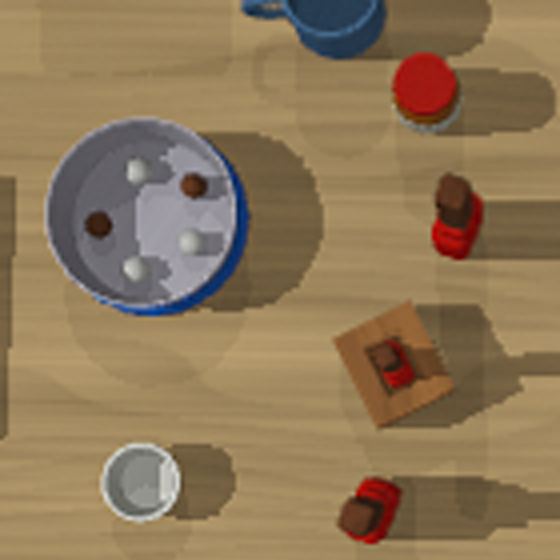

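View pics/c1.png

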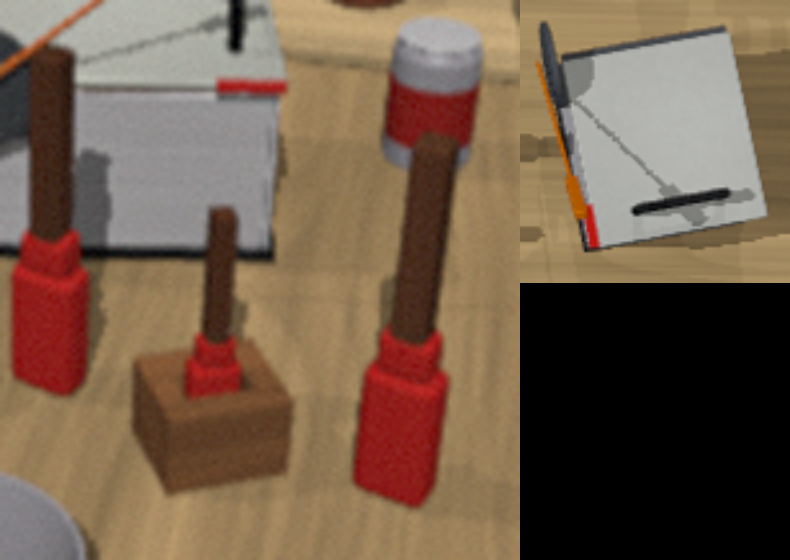

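The crops show the holder spoon is the thin, short one; both standing spoons are much thicker and taller, so the choice stands. Crop c0 shows the holder corners and two handle-top pixels. Now positions.

```bash
python3 - <<'E'
from h import *
np.set_printoptions(precision=4,suppress=True)
a=cv2.imread('pics/t0.png'); b=cv2.imread('pics/s0.png')
c0=lambda u,v:(195+(u-1.5)/4,150+(v-1.5)/4)
C=np.array([onz('top',c0(*p),.056) for p in[(410,302),(455,382),(380,427),(333,342)]])
print('holder',C[:,:2],'ctr',C.mean(0)); 
e=[np.linalg.norm(C[i]-C[(i+1)%4]) for i in range(4)];print(e)
d=(C[1]-C[0])+(C[2]-C[3]); print('xaxis yaw',np.arctan2(d[1],d[0]))
d2=(C[3]-C[0])+(C[2]-C[1]); print('yaxis yaw',np.arctan2(d2[1],d2[0]))
s1=lambda u,v:(300+(u-1.5)/4,160+(v-1.5)/4)
P,er=tri(s1(222,210),c0(386,353)); print('spoon top (exp z .176)',P,er, onz('top',c0(386,353),.176), onz('side',s1(222,210),.176))
for nm,s,t in(('A',(52,50),(454,188)),('B',(434,140),(362,518))): print(nm,tri(s1(*s),c0(*t)))
# bowl
h=cv2.cvtColor(a,cv2.COLOR_BGR2HSV)
cc=[onz('top',c0(u,v),.065) for u,v in((47,212),(245,212),(146,118),(146,307))];print('rim',np.array(cc)[:,:2])
bw=np.array([(cc[2][0]+cc[3][0])/2,(cc[0][1]+cc[1][1])/2]);print('bowl',bw)
for n,p in(('w',(137,170)),('d',(194,185)),('w',(190,242)),('w',(134,268)),('d',(98,225))):
    q=onz('top',c0(*p),.017)[:2]; r=q-bw; print(n,q,np.hypot(*r),np.degrees(np.arctan2(r[1],r[0])))
# bin
l=lambda u,v:(340+(u-520)/2.571,150+v/2.571)
H=[onz('top',l(*p),.182) for p in((637,210),(728,193))];print('handle',H)
L=np.array([onz('top',l(*p),.146) for p in((562,57),(725,28),(766,216),(590,250))]);print('lid',L,[np.linalg.norm(L[i]-L[(i+1)%4]) for i in range(4)])
# orange mask
for n,im in(('top',a),('side',b)):
    hh=cv2.cvtColor(im,cv2.COLOR_BGR2HSV)
    m=cv2.inRange(hh,(8,200,150),(16,255,255)); k,lab,st,ce=cv2.connectedComponentsWithStats(m)
    for i in range(1,k):
        if st[i,4]>15: print(n,'orange',st[i],ce[i])
    if n=='top': ys,xs=np.where(m[140:260,340:400]); print([(int(v)+140,int(xs[ys==v].min())+340,int(xs[ys==v].max())+340) for v in np.unique(ys)[::4]])
    else:ys,xs=np.where(m[110:200,270:390]); print([(int(v)+270,int(ys[xs==v].min())+110,int(ys[xs==v].max())+110) for v in np.unique(xs)[::4]])
E
```

```text
holder [[0.52   0.0971]
 [0.4566 0.0599]
 [0.42   0.1189]
 [0.487  0.1579]] ctr [0.4709 0.1085 0.056 ]
[np.float64(0.07345382077850816), np.float64(0.06943239028131087), np.float64(0.07754563456443676), np.float64(0.0692023869716321)]
xaxis yaw -2.6126379917218494
yaxis yaw 2.097605335554113
spoon top (exp z .176) [0.4711 0.1085 0.1744] 0.0028345832529571486 [0.4725 0.1085 0.176 ] [0.4694 0.1113 0.176 ]
A (array([0.585 , 0.0589, 0.2428]), np.float64(0.0030580794194644168))
B (array([0.3537, 0.119 , 0.2409]), np.float64(0.00017212971141154093))
rim [[0.5868 0.3889]
 [0.5893 0.2302]
 [0.6643 0.3123]
 [0.5119 0.3067]]
bowl [0.5881 0.3095]
w [0.6289 0.3271] 0.04445698690043592 23.203671566511858
d [0.6172 0.2794] 0.04186917105593769 -46.01633834788942
w [0.5697 0.2811] 0.03382182763580398 -122.86645235902306
w [0.5475 0.3266] 0.04402163157209401 157.27160066426603
d [0.5826 0.3576] 0.04837474169485365 96.48167858462136
handle [array([ 0.4947, -0.1688,  0.182 ]), array([ 0.5158, -0.2734,  0.182 ])]
lid [[ 0.6778 -0.0844  0.146 ]
 [ 0.7163 -0.2791  0.146 ]
 [ 0.4924 -0.3257  0.146 ]
 [ 0.4495 -0.1188  0.146 ]] [np.float64(0.19840421539003944), np.float64(0.22879675636463168), np.float64(0.21128730284814856), np.float64(0.23088276119140355)]
top orange [350 185   4  13  16] [351.375 191.125]
top orange [354 199   4  13  17] [355.4118 205.1765]
top orange [357 213  10  22  84] [361.2857 225.4643]
[(175, 347, 347), (180, 348, 348), (185, 350, 350), (189, 351, 351), (193, 352, 352), (197, 353, 353), (202, 355, 355), (206, 355, 356), (210, 357, 357), (215, 358, 358), (219, 358, 361), (223, 359, 362), (227, 360, 364), (231, 361, 365)]
side orange [348 130  17  14  67] [356.3881 136.3881]
[(291, 184, 184), (303, 175, 175), (349, 140, 143), (353, 137, 140), (357, 134, 138), (361, 131, 135)]
```

Call:
{"name": "jog_arm", "arguments": {
  "deltas": [0.4, 1, 1, 0, 0, 0.06, 0.4, 1, 1, 0, 0, 0.06, 0.4, 1, 1, 0, 0, 0.06, 0.4, 1, 1, 0, 0, 0.06],
  "claw": 1
}}

```text
time: 0.43
tool_pos: [0.2612, -0.3746, 0.3406]
tool_rot: [3.139, -0.001, 0.528]
contact_force: [1.1, -1.6, 0.6]
opening: 0.092
```

Call:
{"name": "jog_arm", "arguments": {
  "deltas": [0.4, 1, 0, 0, 0, 0, 0.4, 1, 0, 0, 0, 0, 0.4, 1, 0, 0, 0, 0]
}}

```text
time: 0.68
tool_pos: [0.3007, -0.2735, 0.3379]
tool_rot: [-3.141, -0.001, 0.528]
contact_force: [0.7, -0.8, 0.5]
opening: 0.0919
```

Call:
{"name": "jog_arm", "arguments": {
  "deltas": [0.4, 1, 0, 0, 0, 0, 0.4, 1, 0, 0, 0, 0, 0.4, 1, 0, 0, 0, 0]
}}

```text
time: 0.93
tool_pos: [0.3405, -0.1734, 0.3377]
tool_rot: [-3.141, -0.001, 0.528]
contact_force: [0.7, -0.7, 0.7]
opening: 0.0919
```

Call:
{"name": "jog_arm", "arguments": {
  "deltas": [0.4, 1, 0, 0, 0, 0, 0.4, 1, 0, 0, 0, 0, 0.4, 1, 0, 0, 0, 0]
}}

```text
time: 1.18
tool_pos: [0.3805, -0.0734, 0.3377]
tool_rot: [-3.141, -0.001, 0.528]
contact_force: [0.2, -0.1, -1.1]
opening: 0.0917
```

Call:
{"name": "jog_arm", "arguments": {
  "deltas": [0.4, 1, 0, 0, 0, 0, 0.4, 1, 0, 0, 0, 0, 0.4, 1, 0, 0, 0, 0]
}}

```text
time: 1.43
tool_pos: [0.4206, 0.0267, 0.3375]
tool_rot: [-3.141, -0.0, 0.529]
contact_force: [-0.7, -1.9, -0.6]
opening: 0.0914
```

Call:
{"name": "jog_arm", "arguments": {
  "deltas": [0.5, 0.86, 0, 0, 0, 0, 0.5, 0.86, 0, 0, 0, 0, 0.5, 0.86, 0, 0, 0, 0, 0.5, 0.86, 0, 0, 0, 0, 0.5, 0.86, 0, 0, 0, 0]
}}

```text
time: 1.85
tool_pos: [0.47, 0.1099, 0.337]
tool_rot: [-3.141, 0.002, 0.529]
contact_force: [-0.4, -0.2, 0.4]
opening: 0.0919
```

Call:
{"name": "jog_arm", "arguments": {
  "deltas": [0, 0, -0.4, 0, 0, 0, 0, 0, -0.8, 0, 0, 0, 0, 0, -1, 0, 0, 0]
}}

```text
time: 2.1
tool_pos: [0.4677, 0.1079, 0.2341]
tool_rot: [-3.14, 0.005, 0.526]
contact_force: [-0.8, -0.2, -0.6]
opening: 0.0918
```

Call:
{"name": "jog_arm", "arguments": {
  "deltas": [0, 0, -0.3, 0, 0, 0, 0, 0, -0.6, 0, 0, 0, 0, 0, -0.9, 0, 0, 0, 0, 0, -1, 0, 0, 0]
}}

```text
time: 2.43
tool_pos: [0.4673, 0.1077, 0.1343]
tool_rot: [-3.139, 0.006, 0.525]
contact_force: [-0.5, 0.8, 0.1]
opening: 0.0918
```

Call:
{"name": "jog_arm", "arguments": {
  "deltas": [0, 0, -0.14, 0, 0, 0, 0, 0, -0.14, 0, 0, 0, 0, 0, -0.14, 0, 0, 0]
}}

```text
time: 2.68
tool_pos: [0.4696, 0.1083, 0.1238]
tool_rot: [-3.141, 0.001, 0.526]
contact_force: [-0.8, 0.2, 0.4]
opening: 0.0914
```

Call:
{"name": "jog_arm", "arguments": {
  "deltas": [0, 0, 0, 0, 0, 0, 0, 0, 0, 0, 0, 0, 0, 0, 0, 0, 0, 0, 0, 0, 0, 0, 0, 0, 0, 0, 0, 0, 0, 0],
  "claw": 0,
  "newtons": 15
}}

```text
time: 3.1
tool_pos: [0.4704, 0.1094, 0.1242]
tool_rot: [3.141, -0.001, 0.527]
contact_force: [-0.6, -0.2, -0.7]
opening: 0.0628
```

Call:
{"name": "jog_arm", "arguments": {
  "deltas": [0, 0, 0, 0, 0, 0, 0, 0, 0, 0, 0, 0, 0, 0, 0, 0, 0, 0, 0, 0, 0, 0, 0, 0],
  "newtons": 60
}}

```text
time: 3.43
tool_pos: [0.4702, 0.1094, 0.1237]
tool_rot: [3.141, 0.0, 0.527]
contact_force: [0.7, -0.4, 0.6]
opening: 0.0365
```

```bash
python3 - <<'E'
from h import *
a=snap('top','t1.png'); b=snap('side','s1.png')
o=robot.observe(); print(o['tool_pos'],o['opening'],o['contact_force'])
B=cv2.resize(b[100:300,250:450],(560,560),interpolation=cv2.INTER_CUBIC)
cv2.imwrite('pics/c2.png',B)
E
```

```text
[0.47020803 0.10941974 0.12371941] 0.028105963608182506 [ 0.39793192  0.70053297 -0.0777515 ]
```

View pics/c2.png

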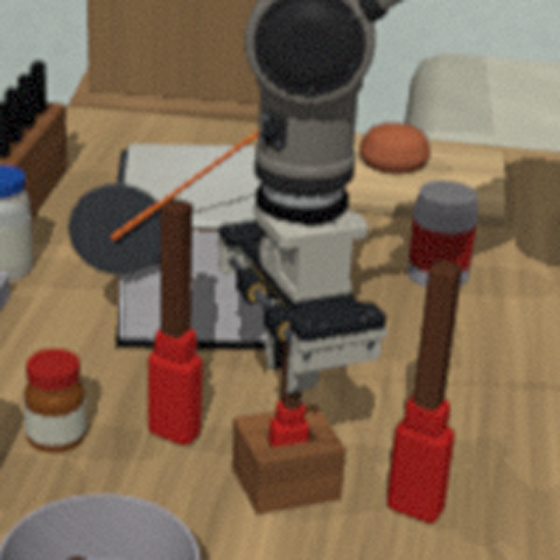

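The crop shows the fingers straddling the handle above the holder, still closing (28 mm). I'll let them finish.

Call:
{"name": "jog_arm", "arguments": {
  "deltas": [0, 0, 0, 0, 0, 0, 0, 0, 0, 0, 0, 0, 0, 0, 0, 0, 0, 0, 0, 0, 0, 0, 0, 0, 0, 0, 0, 0, 0, 0]
}}

```text
time: 3.95
tool_pos: [0.4702, 0.1094, 0.1237]
tool_rot: [3.142, 0.0, 0.527]
contact_force: [-0.4, 0.1, -0.3]
opening: 0.0158
```

Call:
{"name": "jog_arm", "arguments": {
  "deltas": [0, 0, 0, 0, 0, 0, 0, 0, 0, 0, 0, 0, 0, 0, 0, 0, 0, 0]
}}

```text
time: 4.2
tool_pos: [0.4702, 0.1094, 0.1237]
tool_rot: [3.142, 0.0, 0.527]
contact_force: [0.1, -0.6, -0.6]
opening: 0.0157
```

Call:
{"name": "jog_arm", "arguments": {
  "deltas": [0, 0, 0.25, 0, 0, 0, 0, 0, 0.5, 0, 0, 0, 0, 0, 0.75, 0, 0, 0, 0, 0, 1, 0, 0, 0, 0, 0, 1, 0, 0, 0]
}}

```text
time: 4.62
tool_pos: [0.4725, 0.1096, 0.2284]
tool_rot: [3.138, -0.008, 0.527]
contact_force: [0.7, 0.2, 0.3]
opening: 0.0157
```

Call:
{"name": "jog_arm", "arguments": {
  "deltas": [0.15, 0.25, 0, 0, 0, 0, 0.3, 0.5, 0, 0, 0, 0, 0.44, 0.75, 0, 0, 0, 0, 0.59, 1, 0, 0, 0, 0]
}}

```text
time: 4.95
tool_pos: [0.5294, 0.2104, 0.223]
tool_rot: [-3.141, 0.001, 0.527]
contact_force: [-0.6, -0.6, 0.1]
opening: 0.0158
```

Call:
{"name": "jog_arm", "arguments": {
  "deltas": [0.15, 0.25, 0, 0, 0, 0, 0.3, 0.5, 0, 0, 0, 0, 0.44, 0.75, 0, 0, 0, 0, 0.59, 1, 0, 0, 0, 0, 0.59, 1, 0, 0, 0, 0]
}}

```text
time: 5.37
tool_pos: [0.5892, 0.3133, 0.2213]
tool_rot: [-3.14, 0.0, 0.53]
contact_force: [-0.9, 0.2, -0.6]
opening: 0.0153
```

```bash
python3 - <<'E'
from h import *
a=snap('top','t2.png'); b=snap('side','s2.png')
o=robot.observe(); print(o['tool_pos'],o['opening'],o['contact_force'],o['qpos'])
B=cv2.resize(b[170:370,190:390],(500,500),interpolation=cv2.INTER_CUBIC)
for X in [(.588+.077*np.cos(t),.3095+.077*np.sin(t),.065) for t in np.linspace(0,6.28,40)]+[(.588,.3095,.106),(.588,.3095,.276)]:
    u=(proj('side',X)[0]-[190,170])*2.5; cv2.circle(B,tuple(int(q) for q in u),2,(0,255,0),-1)
cv2.imwrite('pics/c3.png',B)
# stir rows
ph=np.radians(np.arange(200,481,8)); P=.36*np.c_[np.cos(ph),np.sin(ph)]
P=P.round(2); print('in',P[0])
for i in range(0,35,5): print((P[i+1:i+6]-P[i]).round(2).tolist())
print('out',-P[-1])
E
```

```text
[0.58779933 0.30987831 0.22181164] 0.015491620943844266 [ 0.83801944 -0.07004081 -2.07768125] [ 3.70081458e-01  6.18638354e-01  1.11218677e+00 -3.39785948e-04
  1.41341988e+00  1.41248858e+00]
in [-0.34 -0.12]
[[0.02, -0.05], [0.05, -0.09], [0.08, -0.13], [0.12, -0.16], [0.16, -0.19]]
[[0.05, -0.02], [0.09, -0.04], [0.14, -0.05], [0.19, -0.05], [0.24, -0.04]]
[[0.05, 0.01], [0.1, 0.03], [0.14, 0.05], [0.18, 0.08], [0.22, 0.12]]
[[0.03, 0.04], [0.05, 0.08], [0.07, 0.13], [0.08, 0.18], [0.08, 0.23]]
[[0.0, 0.05], [-0.01, 0.1], [-0.03, 0.15], [-0.05, 0.19], [-0.08, 0.23]]
[[-0.04, 0.04], [-0.08, 0.07], [-0.12, 0.09], [-0.17, 0.11], [-0.22, 0.12]]
[[-0.05, 0.01], [-0.1, 0.01], [-0.15, 0.0], [-0.19, -0.02], [-0.24, -0.04]]
out [ 0.18 -0.31]
```

View pics/c3.png

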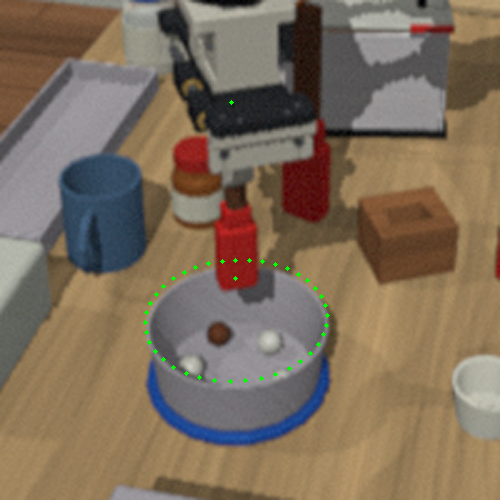

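The picture shows the spoon held upright above the bowl's centre and the projected rim circle lying on the real rim. Lower and stir.

Call:
{"name": "jog_arm", "arguments": {
  "deltas": [0, 0, -0.25, 0, 0, 0, 0, 0, -0.5, 0, 0, 0, 0, 0, -0.75, 0, 0, 0, 0, 0, -0.95, 0, 0, 0, 0, 0, -0.95, 0, 0, 0]
}}

```text
time: 5.88
tool_pos: [0.5862, 0.3074, 0.1251]
tool_rot: [-3.141, 0.006, 0.526]
contact_force: [-0.6, 0.7, -1.4]
opening: 0.0157
```

Call:
{"name": "jog_arm", "arguments": {
  "deltas": [-0.07, -0.02, 0, 0, 0, 0, -0.14, -0.05, 0, 0, 0, 0, -0.21, -0.07, 0, 0, 0, 0, -0.28, -0.1, 0, 0, 0, 0, -0.34, -0.12, 0, 0, 0, 0]
}}

```text
time: 6.3
tool_pos: [0.5536, 0.2969, 0.1301]
tool_rot: [3.141, -0.001, 0.527]
contact_force: [-0.4, 0.9, -0.2]
opening: 0.0155
```

Call:
{"name": "jog_arm", "arguments": {
  "deltas": [0.02, -0.05, 0, 0, 0, 0, 0.05, -0.09, 0, 0, 0, 0, 0.08, -0.13, 0, 0, 0, 0, 0.12, -0.16, 0, 0, 0, 0, 0.16, -0.19, 0, 0, 0, 0]
}}

```text
time: 6.72
tool_pos: [0.5726, 0.2819, 0.131]
tool_rot: [-3.138, -0.01, 0.527]
contact_force: [4.4, 11.5, 1.5]
opening: 0.0158
```

A radial force of 12 N suggests a ball pinched against the wall. I'll back inward a little and look.

Call:
{"name": "jog_arm", "arguments": {
  "deltas": [0.04, 0.08, 0, 0, 0, 0, 0.08, 0.16, 0, 0, 0, 0, 0.08, 0.16, 0, 0, 0, 0]
}}

```text
time: 6.97
tool_pos: [0.5788, 0.2953, 0.1286]
tool_rot: [3.141, -0.0, 0.528]
contact_force: [-0.2, -0.5, -1.4]
opening: 0.0158
```

```bash
python3 - <<'E'
from h import *
a=snap('top','t3.png'); b=snap('side','s3.png')
o=robot.observe(); print(o['tool_pos'],o['tool_rot'],o['contact_force'],o['time'])
A=cv2.resize(a[165:245,190:290],(500,400),interpolation=cv2.INTER_CUBIC)
B=cv2.resize(b[250:350,230:340],(440,400),interpolation=cv2.INTER_CUBIC)
cv2.imwrite('pics/c4.png',np.hstack([A[:,:360],B]))
E
```

```text
[0.57793227 0.29436122 0.12819838] [3.14126119e+00 1.46855553e-03 5.27684872e-01] [-0.62978778 -0.41216111 -1.62834669] 7.0667
```

View pics/c4.png

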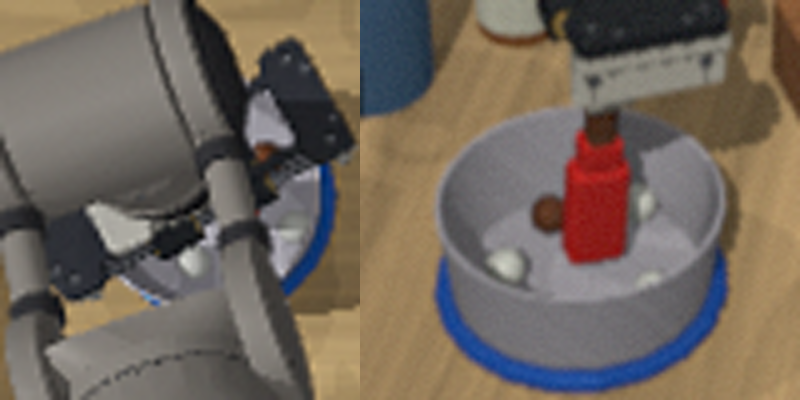

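The white ball is still near 235°, at (645,205) in the right half. The skewed blade pinched it against the wall. I'll turn the blade as I stir so its long side stays radial.

```bash
python3 - <<'E'
from h import *
ph=np.radians(np.arange(200,441,6)); P=(.36*np.c_[np.cos(ph),np.sin(ph)]).round(2)
for i in range(0,40,5):
    r=[]
    for k in range(1,6):
        d=(P[i+k]-P[i]).round(2); r+= [d[0],d[1],0,0,0,round(.0667*k,3)]
    print([float(x) for x in r])
print(P[-1])
E
```

```text
[0.02, -0.04, 0.0, 0.0, 0.0, 0.067, 0.03, -0.07, 0.0, 0.0, 0.0, 0.133, 0.06, -0.1, 0.0, 0.0, 0.0, 0.2, 0.08, -0.13, 0.0, 0.0, 0.0, 0.267, 0.11, -0.16, 0.0, 0.0, 0.0, 0.333]
[0.03, -0.02, 0.0, 0.0, 0.0, 0.067, 0.06, -0.04, 0.0, 0.0, 0.0, 0.133, 0.1, -0.05, 0.0, 0.0, 0.0, 0.2, 0.13, -0.07, 0.0, 0.0, 0.0, 0.267, 0.17, -0.07, 0.0, 0.0, 0.0, 0.333]
[0.03, -0.01, 0.0, 0.0, 0.0, 0.067, 0.07, -0.01, 0.0, 0.0, 0.0, 0.133, 0.11, -0.01, 0.0, 0.0, 0.0, 0.2, 0.15, 0.0, 0.0, 0.0, 0.0, 0.267, 0.18, 0.01, 0.0, 0.0, 0.0, 0.333]
[0.04, 0.02, 0.0, 0.0, 0.0, 0.067, 0.07, 0.03, 0.0, 0.0, 0.0, 0.133, 0.1, 0.06, 0.0, 0.0, 0.0, 0.2, 0.13, 0.08, 0.0, 0.0, 0.0, 0.267, 0.16, 0.11, 0.0, 0.0, 0.0, 0.333]
[0.02, 0.03, 0.0, 0.0, 0.0, 0.067, 0.04, 0.06, 0.0, 0.0, 0.0, 0.133, 0.05, 0.1, 0.0, 0.0, 0.0, 0.2, 0.07, 0.13, 0.0, 0.0, 0.0, 0.267, 0.07, 0.17, 0.0, 0.0, 0.0, 0.333]
[0.01, 0.03, 0.0, 0.0, 0.0, 0.067, 0.01, 0.07, 0.0, 0.0, 0.0, 0.133, 0.01, 0.11, 0.0, 0.0, 0.0, 0.2, 0.0, 0.15, 0.0, 0.0, 0.0, 0.267, -0.01, 0.18, 0.0, 0.0, 0.0, 0.333]
[-0.02, 0.04, 0.0, 0.0, 0.0, 0.067, -0.03, 0.07, 0.0, 0.0, 0.0, 0.133, -0.06, 0.1, 0.0, 0.0, 0.0, 0.2, -0.08, 0.13, 0.0, 0.0, 0.0, 0.267, -0.11, 0.16, 0.0, 0.0, 0.0, 0.333]
[-0.03, 0.02, 0.0, 0.0, 0.0, 0.067, -0.06, 0.04, 0.0, 0.0, 0.0, 0.133, -0.1, 0.05, 0.0, 0.0, 0.0, 0.2, -0.13, 0.07, 0.0, 0.0, 0.0, 0.267, -0.17, 0.07, 0.0, 0.0, 0.0, 0.333]
[0.06 0.35]
```

Call:
{"name": "jog_arm", "arguments": {
  "deltas": [0.05, 0.08, 0, 0, 0, -0.05, 0.1, 0.15, 0, 0, 0, -0.11, 0.0, 0.11, 0, 0, 0, -0.11, -0.11, 0.07, 0, 0, 0, -0.11, -0.24, 0.03, 0, 0, 0, -0.11]
}}

```text
time: 7.48
tool_pos: [0.5537, 0.2968, 0.1281]
tool_rot: [3.141, 0.001, 0.354]
contact_force: [-0.8, -0.9, 0.1]
opening: 0.0157
```

Call:
{"name": "jog_arm", "arguments": {
  "deltas": [0.02, -0.04, 0, 0, 0, 0.067, 0.03, -0.07, 0, 0, 0, 0.133, 0.06, -0.1, 0, 0, 0, 0.2, 0.08, -0.13, 0, 0, 0, 0.267, 0.11, -0.16, 0, 0, 0, 0.333]
}}

```text
time: 7.9
tool_pos: [0.5645, 0.2817, 0.1286]
tool_rot: [-3.14, -0.0, 0.882]
contact_force: [-2.2, 8.2, 0.6]
opening: 0.0158
```

Call:
{"name": "jog_arm", "arguments": {
  "deltas": [0.03, -0.02, 0, 0, 0, 0.067, 0.06, -0.04, 0, 0, 0, 0.133, 0.1, -0.05, 0, 0, 0, 0.2, 0.13, -0.07, 0, 0, 0, 0.267, 0.17, -0.07, 0, 0, 0, 0.333]
}}

```text
time: 8.32
tool_pos: [0.5824, 0.2767, 0.1294]
tool_rot: [3.141, -0.005, 1.406]
contact_force: [1.2, 6.6, 0.1]
opening: 0.0154
```

```bash
cat > balls.py <<'E'
from h import *
def balls(f):
    b=snap('side',f); h=cv2.cvtColor(b,cv2.COLOR_BGR2HSV).astype(int); C=np.array([.588,.3095])
    box=np.zeros(b.shape[:2],np.uint8); hull=np.array([proj('side',(C[0]+r*np.cos(t),C[1]+r*np.sin(t),z))[0] for r,z in((.066,.006),(.074,.063)) for t in np.linspace(0,6.28,40)],np.int32)
    cv2.fillConvexPoly(box,cv2.convexHull(hull),255)
    bb=b.astype(int); sp=bb.max(2)-bb.min(2)
    W=((bb[...,0]-0>165)&(sp<30)); D=((bb[...,2]>bb[...,0]*1.5)&(bb[...,2]<130)&(bb[...,2]>35)&(bb[...,1]>bb[...,2]*.35))
    for n,m in(('w',W),('d',D)):
        k,l,s,c=cv2.connectedComponentsWithStats((m&(box>0)).astype(np.uint8))
        for i in range(1,k):
            if s[i,4]>8:
                q=onz('side',c[i],.019)[:2]-C; print(n,s[i].tolist(),c[i].round(1),'r %.0f ang %.0f'%(1e3*np.hypot(*q),np.degrees(np.arctan2(q[1],q[0]))%360))
    cv2.imwrite('pics/z.png',cv2.resize(b[250:350,230:340],(550,500),interpolation=cv2.INTER_CUBIC))
E
python3 - <<'E'
from balls import *
print(np.unique(cv2.imread('pics/s0.png')[307,290:305],axis=0).tolist()[-3:]); balls('s4.png')
E
```

```text
[[174, 185, 183], [177, 188, 186], [183, 193, 194]]
w [264, 314, 5, 5, 19] [266.  315.5] r 41 ang 23
d [286, 275, 11, 10, 50] [291.2 277.7] r 122 ang 278
d [296, 287, 1, 17, 17] [296. 295.] r 63 ang 262
d [274, 299, 8, 9, 52] [277.2 303.1] r 37 ang 314
d [290, 305, 6, 8, 9] [292.9 308.9] r 21 ang 230
```

View pics/z.png

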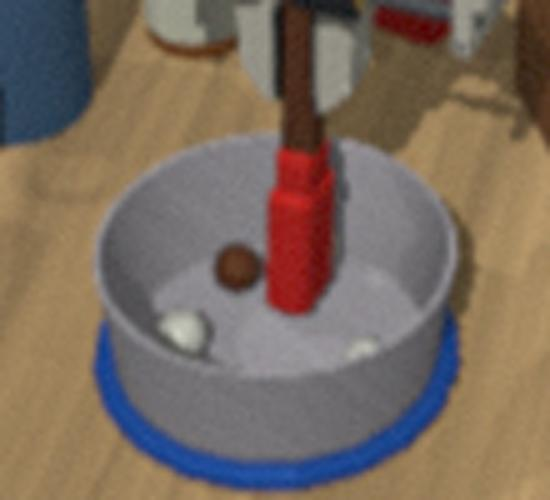

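The white ball from 237° is hidden behind the blade; white (185,330), brown (238,267) and white (362,350) sit as before. I'll pull back to the middle and locate it.

Call:
{"name": "jog_arm", "arguments": {
  "deltas": [0.03, 0.17, 0, 0, 0, 0, 0.06, 0.35, 0, 0, 0, 0, 0.06, 0.35, 0, 0, 0, 0, 0.06, 0.35, 0, 0, 0, 0]
}}

```text
time: 8.7
tool_pos: [0.5877, 0.3096, 0.1282]
tool_rot: [-3.141, 0.001, 1.402]
contact_force: [0.4, -0.7, -0.6]
opening: 0.0152
```

```bash
python3 - <<'E'
from balls import *
balls('s5.png'); print(robot.observe()['tool_pos'],robot.observe()['contact_force'])
E
```

```text
w [264, 313, 5, 6, 21] [266.1 315.5] r 41 ang 23
d [280, 275, 10, 17, 108] [283.5 282.8] r 103 ang 287
d [290, 296, 1, 19, 19] [290. 305.] r 27 ang 261
d [274, 299, 3, 9, 22] [275.1 303.1] r 39 ang 319
[0.58773967 0.30893555 0.12824546] [ 0.26039484  0.38196417 -0.93837414]
```

View pics/z.png

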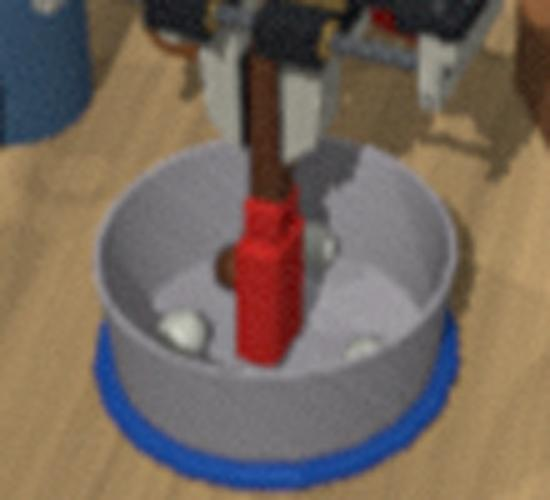

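```bash
python3 - <<'E'
from h import *
q=onz('side',(293,299.2),.017)[:2]-[.588,.3095]; print(q,np.degrees(np.arctan2(q[1],q[0])))
ph=np.radians(np.arange(215,456,6)); P=(.42*np.c_[np.cos(ph),np.sin(ph)]).round(2)
print(P[0])
for i in range(0,40,5): print(sum([[*(P[i+k]-P[i]).round(2).tolist(),0,0,0,round(.0667*k,3)] for k in range(1,6)],[]))
print(P[-1])
E
```

```text
[-0.0051811  -0.04918317] -96.0135279619048
[-0.34 -0.24]
[0.02, -0.04, 0, 0, 0, 0.067, 0.05, -0.07, 0, 0, 0, 0.133, 0.09, -0.1, 0, 0, 0, 0.2, 0.12, -0.12, 0, 0, 0, 0.267, 0.16, -0.14, 0, 0, 0, 0.333]
[0.04, -0.02, 0, 0, 0, 0.067, 0.09, -0.03, 0, 0, 0, 0.133, 0.13, -0.04, 0, 0, 0, 0.2, 0.17, -0.04, 0, 0, 0, 0.267, 0.22, -0.04, 0, 0, 0, 0.333]
[0.04, 0.01, 0, 0, 0, 0.067, 0.08, 0.02, 0, 0, 0, 0.133, 0.12, 0.03, 0, 0, 0, 0.2, 0.16, 0.05, 0, 0, 0, 0.267, 0.2, 0.08, 0, 0, 0, 0.333]
[0.04, 0.02, 0, 0, 0, 0.067, 0.07, 0.05, 0, 0, 0, 0.133, 0.1, 0.09, 0, 0, 0, 0.2, 0.12, 0.12, 0, 0, 0, 0.267, 0.14, 0.16, 0, 0, 0, 0.333]
[0.02, 0.04, 0, 0, 0, 0.067, 0.03, 0.09, 0, 0, 0, 0.133, 0.04, 0.13, 0, 0, 0, 0.2, 0.04, 0.17, 0, 0, 0, 0.267, 0.04, 0.22, 0, 0, 0, 0.333]
[-0.01, 0.04, 0, 0, 0, 0.067, -0.02, 0.08, 0, 0, 0, 0.133, -0.03, 0.12, 0, 0, 0, 0.2, -0.05, 0.16, 0, 0, 0, 0.267, -0.08, 0.2, 0, 0, 0, 0.333]
[-0.02, 0.04, 0, 0, 0, 0.067, -0.05, 0.07, 0, 0, 0, 0.133, -0.09, 0.1, 0, 0, 0, 0.2, -0.12, 0.12, 0, 0, 0, 0.267, -0.16, 0.14, 0, 0, 0, 0.333]
[-0.04, 0.02, 0, 0, 0, 0.067, -0.09, 0.03, 0, 0, 0, 0.133, -0.13, 0.04, 0, 0, 0, 0.2, -0.17, 0.04, 0, 0, 0, 0.267, -0.22, 0.04, 0, 0, 0, 0.333]
[-0.04  0.42]
```

Call:
{"name": "jog_arm", "arguments": {
  "deltas": [0, 0, 0, 0, 0, -0.07, 0, 0, 0, 0, 0, -0.14, 0, 0, 0, 0, 0, -0.21, 0, 0, 0, 0, 0, -0.28, 0, 0, 0, 0, 0, -0.35]
}}

```text
time: 9.17
tool_pos: [0.588, 0.3081, 0.1286]
tool_rot: [3.142, 0.001, 0.844]
contact_force: [0.5, -0.7, -1.5]
opening: 0.0159
```

Call:
{"name": "jog_arm", "arguments": {
  "deltas": [0, 0, 0, 0, 0, -0.07, 0, 0, 0, 0, 0, -0.15, -0.11, -0.08, 0, 0, 0, -0.15, -0.22, -0.16, 0, 0, 0, -0.15, -0.34, -0.24, 0, 0, 0, -0.15]
}}

```text
time: 9.58
tool_pos: [0.5536, 0.2839, 0.1285]
tool_rot: [3.141, 0.001, 0.614]
contact_force: [-0.4, 0.6, -0.4]
opening: 0.0158
```

Call:
{"name": "jog_arm", "arguments": {
  "deltas": [0.02, -0.04, 0, 0, 0, 0.067, 0.05, -0.07, 0, 0, 0, 0.133, 0.09, -0.1, 0, 0, 0, 0.2, 0.12, -0.12, 0, 0, 0, 0.267, 0.16, -0.14, 0, 0, 0, 0.333]
}}

```text
time: 10.0
tool_pos: [0.5697, 0.2703, 0.1288]
tool_rot: [-3.14, 0.001, 1.142]
contact_force: [-3.8, 5.9, 1.4]
opening: 0.0158
```

Call:
{"name": "jog_arm", "arguments": {
  "deltas": [0.04, -0.02, 0, 0, 0, 0.067, 0.09, -0.03, 0, 0, 0, 0.133, 0.13, -0.04, 0, 0, 0, 0.2, 0.17, -0.04, 0, 0, 0, 0.267, 0.22, -0.04, 0, 0, 0, 0.333]
}}

```text
time: 10.42
tool_pos: [0.5871, 0.2683, 0.1277]
tool_rot: [-3.13, -0.003, 1.666]
contact_force: [-10.9, 5.9, 3.0]
opening: 0.0157
```

Call:
{"name": "jog_arm", "arguments": {
  "deltas": [0.04, 0.01, 0, 0, 0, 0.067, 0.08, 0.02, 0, 0, 0, 0.133, 0.12, 0.03, 0, 0, 0, 0.2, 0.16, 0.05, 0, 0, 0, 0.267, 0.2, 0.08, 0, 0, 0, 0.333]
}}

```text
time: 10.83
tool_pos: [0.6104, 0.2764, 0.1284]
tool_rot: [-3.14, -0.004, 2.189]
contact_force: [-3.4, 6.2, -0.0]
opening: 0.0157
```

Call:
{"name": "jog_arm", "arguments": {
  "deltas": [0.04, 0.02, 0, 0, 0, 0.067, 0.07, 0.05, 0, 0, 0, 0.133, 0.1, 0.09, 0, 0, 0, 0.2, 0.12, 0.12, 0, 0, 0, 0.267, 0.14, 0.16, 0, 0, 0, 0.333]
}}

```text
time: 11.25
tool_pos: [0.6235, 0.2915, 0.1282]
tool_rot: [-3.139, -0.006, 2.712]
contact_force: [-6.1, 3.7, 1.7]
opening: 0.0156
```

```bash
python3 - <<'E'
from balls import *
balls('s6.png'); print(robot.observe()['tool_pos'],robot.observe()['contact_force'],robot.observe()['qpos'][5])
E
```

```text
w [263, 313, 6, 6, 24] [266.  315.4] r 41 ang 23
d [268, 275, 14, 9, 60] [273.4 278.7] r 122 ang 298
d [259, 303, 11, 8, 63] [263.9 306.5] r 52 ang 349
[0.62390753 0.29225981 0.12811285] [-6.40163017  3.54611981  1.14662737] -0.8235378678222748
```

View pics/z.png

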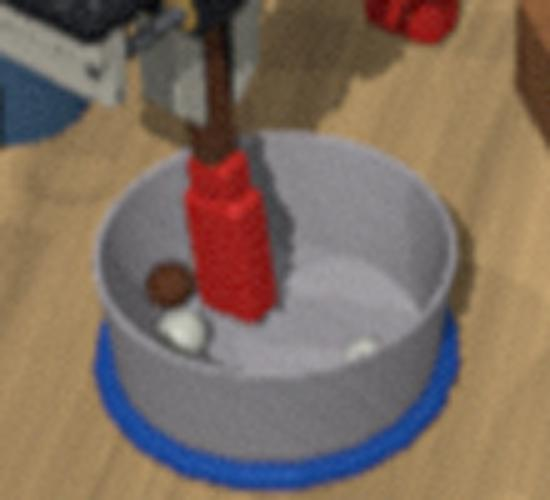

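Brown ball (170,285) is now pushed to 349°, next to white at (185,330); the white from 237° has been carried along behind the blade. The spoon leans a few degrees in the grip, to be corrected later. Continuing.

Call:
{"name": "jog_arm", "arguments": {
  "deltas": [0.02, 0.04, 0, 0, 0, 0.067, 0.03, 0.09, 0, 0, 0, 0.133, 0.04, 0.13, 0, 0, 0, 0.2, 0.04, 0.17, 0, 0, 0, 0.267, 0.04, 0.22, 0, 0, 0, 0.333]
}}

```text
time: 11.72
tool_pos: [0.6289, 0.312, 0.1281]
tool_rot: [-3.14, -0.004, -3.049]
contact_force: [-4.1, -0.6, -0.3]
opening: 0.0156
```

Call:
{"name": "jog_arm", "arguments": {
  "deltas": [-0.01, 0.04, 0, 0, 0, 0.067, -0.02, 0.08, 0, 0, 0, 0.133, -0.03, 0.12, 0, 0, 0, 0.2, -0.05, 0.16, 0, 0, 0, 0.267, -0.08, 0.2, 0, 0, 0, 0.333]
}}

```text
time: 12.13
tool_pos: [0.6221, 0.3322, 0.1285]
tool_rot: [-3.141, -0.001, -2.525]
contact_force: [-0.3, 0.3, -0.5]
opening: 0.0157
```

```bash
python3 - <<'E'
from balls import *
balls('s7.png'); print(robot.observe()['tool_pos'],robot.observe()['contact_force'],robot.observe()['qpos'][5])
E
```

```text
d [264, 285, 11, 9, 60] [268.4 289.4] r 89 ang 311
d [257, 306, 9, 12, 57] [260.6 311.4] r 54 ang 7
d [276, 314, 6, 7, 9] [279.3 317.6] r 18 ang 63
[0.62148925 0.3331216  0.12857621] [-0.34731496  1.26856708 -0.64561808] -1.810117915751588
```

Call:
{"name": "jog_arm", "arguments": {
  "deltas": [-0.02, 0.04, 0, 0, 0, 0.067, -0.05, 0.07, 0, 0, 0, 0.133, -0.09, 0.1, 0, 0, 0, 0.2, -0.12, 0.12, 0, 0, 0, 0.267, -0.16, 0.14, 0, 0, 0, 0.333]
}}

```text
time: 12.6
tool_pos: [0.6062, 0.3463, 0.1286]
tool_rot: [3.141, -0.001, -2.005]
contact_force: [-0.5, 0.3, -1.4]
opening: 0.0158
```

Call:
{"name": "jog_arm", "arguments": {
  "deltas": [-0.04, 0.02, 0, 0, 0, 0.067, -0.09, 0.03, 0, 0, 0, 0.133, -0.13, 0.04, 0, 0, 0, 0.2, -0.17, 0.04, 0, 0, 0, 0.267, -0.22, 0.04, 0, 0, 0, 0.333]
}}

```text
time: 13.02
tool_pos: [0.5841, 0.3502, 0.1286]
tool_rot: [3.141, -0.001, -1.482]
contact_force: [0.4, -0.3, -1.2]
opening: 0.0156
```

```bash
python3 - <<'E'
from balls import *
balls('s8.png'); o=robot.observe(); print(o['tool_pos'],o['contact_force'],o['qpos'][5])
E
```

```text
w [268, 299, 6, 6, 23] [270.3 301.4] r 51 ang 326
d [276, 275, 13, 30, 189] [280.2 288.2] r 84 ang 293
d [257, 307, 9, 9, 57] [260.9 311.1] r 53 ang 6
d [288, 307, 1, 15, 15] [288. 314.] r 7 ang 167
[0.58324033 0.35040068 0.1286745 ] [ 0.40426045  0.54670389 -1.19327597] -2.8085113232976116
```

View pics/z.png

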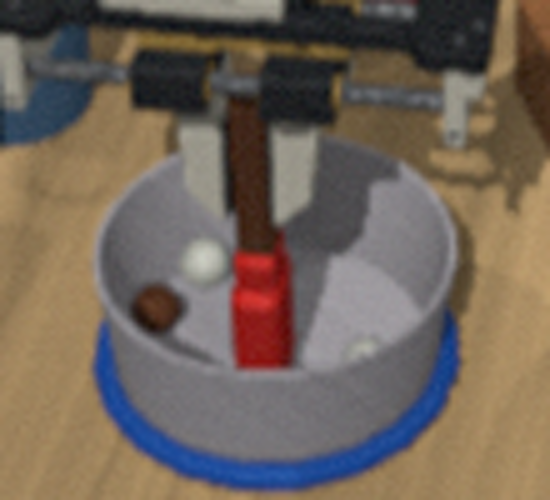

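Balls: white at (205,262) is at 326° (was 237°), brown (158,307) at 6° (was 314°), white (362,350) unmoved at 157°, and the other two are hidden by the front wall, ahead of the blade. I'll lift out, unwind the wrist, measure the spoon's lean, and sweep the rest on.

Call:
{"name": "jog_arm", "arguments": {
  "deltas": [0.02, -0.2, 0, 0, 0, 0, 0.04, -0.42, 0, 0, 0, 0, 0.04, -0.42, 0, 0, 0, 0, 0.04, -0.42, 0.3, 0, 0, 0, 0.04, -0.42, 0.6, 0, 0, 0]
}}

```text
time: 13.48
tool_pos: [0.5873, 0.3079, 0.1873]
tool_rot: [3.136, -0.002, -1.489]
contact_force: [1.5, 1.1, 0.0]
opening: 0.0157
```

Call:
{"name": "jog_arm", "arguments": {
  "deltas": [0, 0, 0.3, 0, 0, -0.07, 0, 0, 0.3, 0, 0, -0.14, 0, 0, 0.3, 0, 0, -0.21, 0, 0, 0.3, 0, 0, -0.28, 0, 0, 0.3, 0, 0, -0.35]
}}

```text
time: 13.9
tool_pos: [0.5883, 0.309, 0.219]
tool_rot: [3.142, -0.0, -2.043]
contact_force: [-0.7, 0.0, -0.5]
opening: 0.0157
```

Call:
{"name": "jog_arm", "arguments": {
  "deltas": [0, 0, 0, 0, 0, -0.07, 0, 0, 0, 0, 0, -0.14, 0, 0, 0, 0, 0, -0.21, 0, 0, 0, 0, 0, -0.28, 0, 0, 0, 0, 0, -0.35]
}}

```text
time: 14.32
tool_pos: [0.5883, 0.309, 0.2187]
tool_rot: [3.142, -0.0, -2.593]
contact_force: [-0.3, -0.1, -0.3]
opening: 0.0159
```

Call:
{"name": "jog_arm", "arguments": {
  "deltas": [0, 0, 0, 0, 0, -0.07, 0, 0, 0, 0, 0, -0.14, 0, 0, 0, 0, 0, -0.21, 0, 0, 0, 0, 0, -0.28, 0, 0, 0, 0, 0, -0.356]
}}

```text
time: 14.73
tool_pos: [0.5883, 0.309, 0.2187]
tool_rot: [-3.141, -0.0, 3.131]
contact_force: [0.3, 0.5, -0.8]
opening: 0.0158
```

```bash
cat > lean.py <<'E'
from h import *
def lean(f):
    b=snap('side',f); o=robot.observe(); p=o['tool_pos']; print('tcp',p.round(4),o['tool_rot'].round(3),o['contact_force'].round(1))
    g=p+[0,0,.008]
    h=cv2.cvtColor(b,cv2.COLOR_BGR2HSV); m=cv2.inRange(h,(0,150,60),(6,255,255))|cv2.inRange(h,(174,150,60),(180,255,255))
    u=proj('side',g-[0,0,.09])[0]; k,l,s,c=cv2.connectedComponentsWithStats(m)
    i=min((i for i in range(1,k) if s[i,4]>60),key=lambda i:np.hypot(*(c[i]-u))); print('blob',s[i],c[i].round(1))
    ys,xs=np.where(l==i)
    R=[(int(v),int(xs[ys==v].min()),int(xs[ys==v].max())) for v in np.unique(ys)]; print(R[::4],R[-2:])
    for z in (.05,.07,.09,.119,.125): print(z,proj('side',g-[0,0,z])[0].round(1),'y+1cm',(proj('side',g-[0,-.01,z])[0]).round(1),'x+1cm',(proj('side',g-[-.01,0,z])[0]).round(1))
E
python3 -c "
from lean import *
lean('s9.png')"
```

```text
tcp [0.5883 0.309  0.2187] [ 3.142 -0.     3.124] [-0.5  0.3  0.3]
blob [280 251  19  36 530] [289.1 269.3]
[(251, 290, 291), (255, 280, 293), (259, 281, 296), (263, 280, 296), (267, 281, 297), (271, 281, 297), (275, 282, 298), (279, 283, 298), (283, 284, 298)] [(285, 285, 297), (286, 292, 296)]
0.05 [283.6 253.4] y+1cm [282.2 256.3] x+1cm [278.8 252.8]
0.07 [283.8 261.5] y+1cm [282.4 264.4] x+1cm [279.  260.8]
0.09 [284.  269.4] y+1cm [282.6 272.3] x+1cm [279.3 268.7]
0.119 [284.2 280.6] y+1cm [282.9 283.6] x+1cm [279.6 279.9]
0.125 [284.3 282.8] y+1cm [283.  285.9] x+1cm [279.7 282.2]
```

Call:
{"name": "jog_arm", "arguments": {
  "deltas": [0, 0, 0, 0, -0.04, 0, 0, 0, 0, 0, -0.078, 0, 0, 0, 0, 0, -0.078, 0]
}}

```text
time: 15.03
tool_pos: [0.5869, 0.3094, 0.2189]
tool_rot: [-3.142, 0.123, 3.141]
contact_force: [-0.1, 0.6, -0.8]
opening: 0.0156
```

```bash
python3 -c "
from lean import *
lean('s10.png')
ph=np.radians(np.arange(80,201,6)); P=(.40*np.c_[np.cos(ph),np.sin(ph)]).round(2)
print(P[0])
for i in range(0,20,5): print(sum([[*(P[i+k]-P[i]).round(2).tolist(),0,0,0,round(.0667*k,3)] for k in range(1,6)],[]))
print(P[-1])"
```

```text
tcp [0.5872 0.3093 0.2191] [-3.142  0.121  3.141] [ 0.6 -0.5 -0.2]
blob [277 251  17  36 515] [285.  269.2]
[(251, 288, 289), (255, 279, 290), (259, 277, 292), (263, 277, 293), (267, 277, 293), (271, 277, 293), (275, 277, 292), (279, 278, 293), (283, 278, 292)] [(285, 284, 291), (286, 288, 290)]
0.05 [284.  253.4] y+1cm [282.7 256.3] x+1cm [279.2 252.7]
0.07 [284.2 261.5] y+1cm [282.9 264.4] x+1cm [279.5 260.8]
0.09 [284.4 269.4] y+1cm [283.1 272.3] x+1cm [279.7 268.7]
0.119 [284.7 280.6] y+1cm [283.4 283.6] x+1cm [280.  279.9]
0.125 [284.7 282.8] y+1cm [283.4 285.9] x+1cm [280.1 282.2]
[0.07 0.39]
[-0.04, 0.01, 0, 0, 0, 0.067, -0.08, 0.01, 0, 0, 0, 0.133, -0.13, 0.01, 0, 0, 0, 0.2, -0.17, 0.0, 0, 0, 0, 0.267, -0.21, -0.01, 0, 0, 0, 0.333]
[-0.04, -0.02, 0, 0, 0, 0.067, -0.07, -0.04, 0, 0, 0, 0.133, -0.11, -0.06, 0, 0, 0, 0.2, -0.14, -0.09, 0, 0, 0, 0.267, -0.17, -0.12, 0, 0, 0, 0.333]
[-0.02, -0.04, 0, 0, 0, 0.067, -0.04, -0.07, 0, 0, 0, 0.133, -0.06, -0.11, 0, 0, 0, 0.2, -0.07, -0.15, 0, 0, 0, 0.267, -0.08, -0.19, 0, 0, 0, 0.333]
[-0.01, -0.04, 0, 0, 0, 0.067, -0.01, -0.08, 0, 0, 0, 0.133, -0.01, -0.13, 0, 0, 0, 0.2, 0.0, -0.17, 0, 0, 0, 0.267, 0.01, -0.21, 0, 0, 0, 0.333]
[-0.38 -0.14]
```

Call:
{"name": "jog_arm", "arguments": {
  "deltas": [0, 0, 0, 0, 0, -0.075, 0, 0, 0, 0, 0, -0.15, 0, 0, 0, 0, 0, -0.225, 0, 0, 0, 0, 0, -0.3, 0, 0, 0, 0, 0, -0.37]
}}

```text
time: 15.5
tool_pos: [0.5886, 0.3092, 0.2188]
tool_rot: [-3.141, 0.121, 2.553]
contact_force: [-0.4, -1.1, -0.9]
opening: 0.0155
```

Call:
{"name": "jog_arm", "arguments": {
  "deltas": [0, 0, 0, 0, 0, -0.075, 0, 0, 0, 0, 0, -0.15, 0, 0, 0, 0, 0, -0.225, 0, 0, 0, 0, 0, -0.3, 0, 0, 0, 0, 0, -0.37]
}}

```text
time: 15.92
tool_pos: [0.5885, 0.3093, 0.2187]
tool_rot: [-3.14, 0.122, 1.972]
contact_force: [0.0, 1.0, -1.3]
opening: 0.0158
```

Call:
{"name": "jog_arm", "arguments": {
  "deltas": [0, 0, 0, 0, 0, -0.075, 0, 0, 0, 0, 0, -0.15, 0, 0, 0, 0, 0, -0.225, 0, 0, 0, 0, 0, -0.3, 0, 0, 0, 0, 0, -0.37]
}}

```text
time: 16.33
tool_pos: [0.5886, 0.3092, 0.2187]
tool_rot: [-3.14, 0.123, 1.391]
contact_force: [0.5, -0.3, -1.3]
opening: 0.0158
```

Call:
{"name": "jog_arm", "arguments": {
  "deltas": [0, 0, -0.3, 0, 0, 0, 0, 0, -0.6, 0, 0, 0, 0, 0, -0.9, 0, 0, 0, 0.0, 0.1, -0.9, 0, 0, 0, 0.02, 0.2, -0.9, 0, 0, 0]
}}

```text
time: 16.75
tool_pos: [0.59, 0.3289, 0.1276]
tool_rot: [-3.138, 0.124, 1.396]
contact_force: [0.7, -0.5, -0.2]
opening: 0.0158
```

Call:
{"name": "jog_arm", "arguments": {
  "deltas": [0.02, 0.07, 0, 0, 0, 0, 0.04, 0.13, 0, 0, 0, 0, 0.05, 0.2, 0, 0, 0, 0]
}}

```text
time: 17.0
tool_pos: [0.594, 0.347, 0.1286]
tool_rot: [-3.137, 0.13, 1.397]
contact_force: [-5.7, -9.6, 2.2]
opening: 0.0158
```

Call:
{"name": "jog_arm", "arguments": {
  "deltas": [-0.04, -0.2, 0, 0, 0, 0, -0.07, -0.4, 0, 0, 0, 0, -0.07, -0.4, 0.3, 0, 0, 0, -0.07, -0.4, 0.6, 0, 0, 0, -0.07, -0.4, 0.9, 0, 0, 0]
}}

```text
time: 17.42
tool_pos: [0.5883, 0.3092, 0.2204]
tool_rot: [-3.141, 0.123, 1.397]
contact_force: [-0.5, 1.0, -0.0]
opening: 0.0159
```

Call:
{"name": "jog_arm", "arguments": {
  "deltas": [-0.35, -0.35, 0, 0, 0, 0, -0.6, -0.7, 0, 0, 0, 0, -0.7, -1, 0, 0, 0, 0, -0.7, -1, 0, 0, 0, 0]
}}

```text
time: 17.75
tool_pos: [0.5147, 0.2046, 0.2194]
tool_rot: [-3.138, 0.127, 1.395]
contact_force: [0.7, 0.4, -1.0]
opening: 0.0158
```

Call:
{"name": "jog_arm", "arguments": {
  "deltas": [-0.3, -0.35, 0, 0, 0, 0, -0.6, -0.7, 0, 0, 0, 0, -0.6, -1, 0, 0, 0, 0, -0.6, -1, 0, 0, 0, 0]
}}

```text
time: 18.08
tool_pos: [0.4569, 0.1052, 0.22]
tool_rot: [3.141, 0.125, 1.394]
contact_force: [1.1, -0.6, -0.3]
opening: 0.0157
```

```bash
python3 - <<'E'
from h import *
a=snap('top','t5.png'); b=snap('side','s11.png')
o=robot.observe(); print(o['tool_pos'],o['time'])
A=cv2.resize(a[170:240,195:270],(420,392),interpolation=cv2.INTER_CUBIC)
B=cv2.resize(b[250:350,230:340],(374,340),interpolation=cv2.INTER_CUBIC)
cv2.imwrite('pics/c5.png',np.hstack([A,np.pad(B,((0,52),(0,0),(0,0)))]))
E
```

```text
[0.45892901 0.10865901 0.22004669] 18.1833
```

View pics/c5.png

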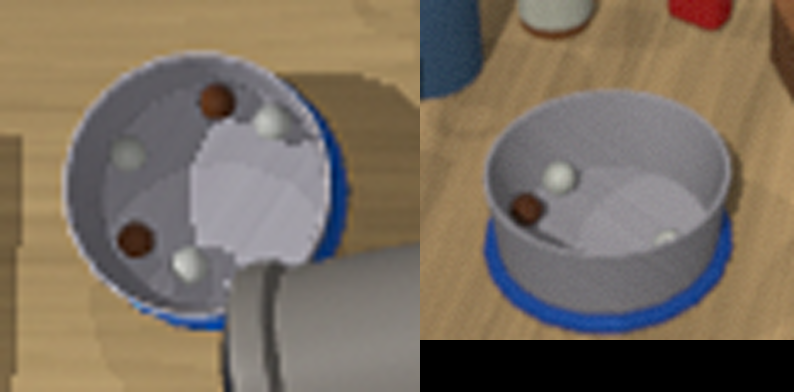

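All five are in the bowl. In the top crop the browns are at (217,100) and (136,240), the whites at (270,120), (128,153) and (187,265). I'll compute their displacements.

```bash
python3 - <<'E'
from h import *
C=np.array([.588,.3095]); c0=lambda u,v:(195+(u-1.5)/4,150+(v-1.5)/4); c5=lambda u,v:(195+(u-2)/5.6,170+(v-2)/5.6)
old=[(190,242),(194,185),(137,170),(98,225),(134,268)]; new=[(270,120),(217,100),(128,153),(136,240),(187,265)]
for a,b in zip(old,new):
    p=onz('top',c0(*a),.017)[:2]-C;q=onz('top',c5(*b),.017)[:2]-C
    print(p.round(3),q.round(3),'r%.0f ang%.0f'%(1e3*np.hypot(*q),np.degrees(np.arctan2(q[1],q[0]))%360),'moved mm',1e3*np.hypot(*(p-q)))
ph=np.radians(np.arange(36,201,6)); ph=np.append(ph,np.radians([204,210])) ; ph=np.radians(np.arange(36,217,6)); P=(.41*np.c_[np.cos(ph),np.sin(ph)]).round(2)
print(P[0])
for i in range(0,30,5): print(sum([[*(P[i+k]-P[i]).round(2).tolist(),0,0,0,round(.0667*k,3)] for k in range(1,6)],[]))
print(P)
from lean import *
lean('s12.png')
E
```

```text
[-0.018 -0.028] [ 0.045 -0.029] r54 ang328 moved mm 63.46020622592211
[ 0.029 -0.03 ] [0.057 0.003] r57 ang3 moved mm 43.1239941201307
[0.041 0.018] [0.024 0.055] r60 ang66 moved mm 40.696068986071914
[-0.005  0.048] [-0.027  0.048] r55 ang120 moved mm 21.983591919367793
[-0.041  0.017] [-0.042  0.017] r45 ang157 moved mm 1.1541083648458308
[0.33 0.24]
[-0.03, 0.03, 0, 0, 0, 0.067, -0.06, 0.06, 0, 0, 0, 0.133, -0.09, 0.09, 0, 0, 0, 0.2, -0.12, 0.12, 0, 0, 0, 0.267, -0.16, 0.13, 0, 0, 0, 0.333]
[-0.04, 0.02, 0, 0, 0, 0.067, -0.08, 0.03, 0, 0, 0, 0.133, -0.13, 0.04, 0, 0, 0, 0.2, -0.17, 0.04, 0, 0, 0, 0.267, -0.21, 0.04, 0, 0, 0, 0.333]
[-0.05, -0.01, 0, 0, 0, 0.067, -0.09, -0.02, 0, 0, 0, 0.133, -0.13, -0.04, 0, 0, 0, 0.2, -0.16, -0.05, 0, 0, 0, 0.267, -0.2, -0.08, 0, 0, 0, 0.333]
[-0.03, -0.03, 0, 0, 0, 0.067, -0.06, -0.06, 0, 0, 0, 0.133, -0.09, -0.09, 0, 0, 0, 0.2, -0.12, -0.13, 0, 0, 0, 0.267, -0.13, -0.16, 0, 0, 0, 0.333]
[-0.02, -0.04, 0, 0, 0, 0.067, -0.03, -0.08, 0, 0, 0, 0.133, -0.04, -0.13, 0, 0, 0, 0.2, -0.04, -0.17, 0, 0, 0, 0.267, -0.04, -0.21, 0, 0, 0, 0.333]
[0.01, -0.0
[... 488 characters left out ...]
04]
 [-0.41  0.  ]
 [-0.41 -0.04]
 [-0.4  -0.09]
 [-0.39 -0.13]
 [-0.37 -0.17]
 [-0.36 -0.21]
 [-0.33 -0.24]]
tcp [0.4591 0.1095 0.2197] [3.14  0.121 1.396] [ 0.5  0.8 -0.4]
blob [353 208  13  33 300] [359.  224.3]
[(208, 363, 363), (212, 356, 363), (216, 356, 364), (220, 354, 364), (224, 353, 365), (228, 354, 364), (232, 354, 363), (236, 354, 362), (240, 359, 359)] [(239, 356, 360), (240, 359, 359)]
0.05 [359.6 211.6] y+1cm [359.1 213.7] x+1cm [355.4 211.1]
0.07 [359.1 218.9] y+1cm [358.6 221.1] x+1cm [354.9 218.4]
0.09 [358.6 226.1] y+1cm [358.1 228.3] x+1cm [354.5 225.6]
0.119 [357.9 236.3] y+1cm [357.4 238.6] x+1cm [353.8 235.8]
0.125 [357.8 238.4] y+1cm [357.2 240.6] x+1cm [353.7 237.9]
```

Call:
{"name": "jog_arm", "arguments": {
  "deltas": [0.15, 0.25, 0, 0, 0, -0.06, 0.3, 0.5, 0, 0, 0, -0.12, 0.45, 0.75, 0, 0, 0, -0.18, 0.6, 1, 0, 0, 0, -0.25]
}}

```text
time: 18.57
tool_pos: [0.5192, 0.2122, 0.2189]
tool_rot: [3.141, 0.122, 1.001]
contact_force: [0.4, 0.2, -0.9]
opening: 0.0157
```

Call:
{"name": "jog_arm", "arguments": {
  "deltas": [0.2, 0.25, 0, 0, 0, -0.06, 0.4, 0.5, 0, 0, 0, -0.12, 0.6, 0.75, 0, 0, 0, -0.18, 0.7, 1, 0, 0, 0, -0.24, 0.7, 1, 0, 0, 0, -0.24]
}}

```text
time: 18.98
tool_pos: [0.5892, 0.315, 0.2167]
tool_rot: [-3.14, 0.122, 0.627]
contact_force: [-1.3, 0.4, -1.9]
opening: 0.0157
```

Call:
{"name": "jog_arm", "arguments": {
  "deltas": [0, 0, -0.3, 0, 0, 0, 0, 0, -0.6, 0, 0, 0, 0, 0, -0.9, 0, 0, 0, 0.06, 0.04, -0.9, 0, 0, 0, 0.12, 0.09, -0.9, 0, 0, 0]
}}

```text
time: 19.4
tool_pos: [0.5992, 0.3191, 0.1269]
tool_rot: [-3.141, 0.126, 0.63]
contact_force: [-0.1, 0.0, 0.1]
opening: 0.0159
```

Call:
{"name": "jog_arm", "arguments": {
  "deltas": [0.08, 0.06, 0, 0, 0, 0, 0.16, 0.12, 0, 0, 0, 0, 0.23, 0.17, 0, 0, 0, 0]
}}

```text
time: 19.65
tool_pos: [0.6233, 0.337, 0.1285]
tool_rot: [-3.141, 0.123, 0.63]
contact_force: [-0.9, -0.7, 0.2]
opening: 0.0157
```

Call:
{"name": "jog_arm", "arguments": {
  "deltas": [-0.03, 0.03, 0, 0, 0, 0.067, -0.06, 0.06, 0, 0, 0, 0.133, -0.09, 0.09, 0, 0, 0, 0.2, -0.12, 0.12, 0, 0, 0, 0.267, -0.16, 0.13, 0, 0, 0, 0.333]
}}

```text
time: 20.07
tool_pos: [0.6081, 0.347, 0.1285]
tool_rot: [3.138, 0.127, 1.157]
contact_force: [2.5, -9.2, -0.1]
opening: 0.0155
```

Call:
{"name": "jog_arm", "arguments": {
  "deltas": [-0.04, 0.02, 0, 0, 0, 0.067, -0.08, 0.03, 0, 0, 0, 0.133, -0.13, 0.04, 0, 0, 0, 0.2, -0.17, 0.04, 0, 0, 0, 0.267, -0.21, 0.04, 0, 0, 0, 0.333]
}}

```text
time: 20.48
tool_pos: [0.5862, 0.3507, 0.1285]
tool_rot: [-3.14, 0.128, 1.681]
contact_force: [1.1, -8.9, -0.0]
opening: 0.0157
```

Call:
{"name": "jog_arm", "arguments": {
  "deltas": [-0.05, -0.01, 0, 0, 0, 0.067, -0.09, -0.02, 0, 0, 0, 0.133, -0.13, -0.04, 0, 0, 0, 0.2, -0.16, -0.05, 0, 0, 0, 0.267, -0.2, -0.08, 0, 0, 0, 0.333]
}}

```text
time: 20.9
tool_pos: [0.5666, 0.3441, 0.1288]
tool_rot: [-3.141, 0.125, 2.204]
contact_force: [1.0, -1.3, -1.0]
opening: 0.0158
```

Call:
{"name": "jog_arm", "arguments": {
  "deltas": [-0.03, -0.03, 0, 0, 0, 0.067, -0.06, -0.06, 0, 0, 0, 0.133, -0.09, -0.09, 0, 0, 0, 0.2, -0.12, -0.13, 0, 0, 0, 0.267, -0.13, -0.16, 0, 0, 0, 0.333]
}}

```text
time: 21.32
tool_pos: [0.5547, 0.3288, 0.1296]
tool_rot: [3.14, 0.127, 2.728]
contact_force: [4.2, -2.7, -0.9]
opening: 0.0158
```

Call:
{"name": "jog_arm", "arguments": {
  "deltas": [-0.02, -0.04, 0, 0, 0, 0.067, -0.03, -0.08, 0, 0, 0, 0.133, -0.04, -0.13, 0, 0, 0, 0.2, -0.04, -0.17, 0, 0, 0, 0.267, -0.04, -0.21, 0, 0, 0, 0.333]
}}

```text
time: 21.73
tool_pos: [0.5506, 0.3093, 0.1297]
tool_rot: [3.139, 0.127, -3.033]
contact_force: [3.8, 2.9, -0.6]
opening: 0.0159
```

Call:
{"name": "jog_arm", "arguments": {
  "deltas": [0.01, -0.05, 0, 0, 0, 0.067, 0.02, -0.09, 0, 0, 0, 0.133, 0.04, -0.13, 0, 0, 0, 0.2, 0.05, -0.17, 0, 0, 0, 0.267, 0.08, -0.2, 0, 0, 0, 0.333]
}}

```text
time: 22.15
tool_pos: [0.5589, 0.2891, 0.13]
tool_rot: [-3.141, 0.128, -2.51]
contact_force: [2.7, 2.5, -0.6]
opening: 0.0157
```

Call:
{"name": "jog_arm", "arguments": {
  "deltas": [0.15, 0.11, 0, 0, 0, 0, 0.31, 0.22, 0, 0, 0, 0, 0.31, 0.22, 0.3, 0, 0, 0, 0.31, 0.22, 0.6, 0, 0, 0, 0.31, 0.22, 0.9, 0, 0, 0]
}}

```text
time: 22.57
tool_pos: [0.5878, 0.3105, 0.2189]
tool_rot: [3.141, 0.12, -2.515]
contact_force: [0.7, 0.4, -1.2]
opening: 0.0157
```

Call:
{"name": "jog_arm", "arguments": {
  "deltas": [-0.35, -0.35, 0, 0, 0, 0, -0.6, -0.7, 0, 0, 0, 0, -0.7, -1, 0, 0, 0, 0, -0.7, -1, 0, 0, 0, 0]
}}

```text
time: 22.9
tool_pos: [0.5147, 0.2057, 0.2185]
tool_rot: [-3.142, 0.118, -2.517]
contact_force: [0.7, 0.2, -0.4]
opening: 0.0158
```

Call:
{"name": "jog_arm", "arguments": {
  "deltas": [-0.3, -0.35, 0, 0, 0, 0, -0.6, -0.7, 0, 0, 0, 0, -0.6, -1, 0, 0, 0, 0, -0.6, -1, 0, 0, 0, 0]
}}

```text
time: 23.23
tool_pos: [0.4568, 0.1057, 0.219]
tool_rot: [-3.14, 0.121, -2.518]
contact_force: [1.0, 0.8, -0.6]
opening: 0.0158
```

```bash
cat > tb.py <<'E'
from h import *
def tb(f):
    a=snap('top',f).astype(int); C=np.array([.588,.3095])
    m=np.zeros(a.shape[:2],np.uint8); cv2.fillPoly(m,[np.array([proj('top',(C[0]+.07*np.cos(t),C[1]+.07*np.sin(t),.02))[0] for t in np.linspace(0,6.28,40)],np.int32)],1)
    sp=a.max(2)-a.min(2); g=a[...,1]-a[...,0]  # bowl bluish: b>g ; white balls: g>=b
    for n,M in(('d',(a[...,2]>a[...,0]+18)&(a[...,2]<140)),('w',(g>=3)&(sp<40)&(a[...,1]>90))):
        k,l,s,c=cv2.connectedComponentsWithStats((M&(m>0)).astype(np.uint8))
        for i in range(1,k):
            if s[i,4]>5: q=onz('top',c[i],.017)[:2]-C; print(n,s[i].tolist(),q.round(3),'r%.0f ang%.0f'%(1e3*np.hypot(*q),np.degrees(np.arctan2(q[1],q[0]))%360))
E
python3 - <<'E'
from tb import *
from lean import *
a=cv2.imread('pics/t5.png'); 
_s=snap
import tb as T; T.snap=lambda n,f:a; print('check on t5'); tb('x'); T.snap=_s; print('now'); tb('t6.png'); lean('s13.png')
E
```

```text
check on t5
d [231, 185, 6, 6, 31] [0.056 0.003] r56 ang4
d [216, 210, 6, 6, 28] [-0.027  0.048] r56 ang119
w [241, 189, 6, 6, 26] [ 0.044 -0.03 ] r53 ang326
w [215, 195, 6, 5, 25] [0.025 0.055] r60 ang66
w [226, 214, 6, 7, 27] [-0.042  0.016] r45 ang159
w [236, 217, 7, 9, 43] [-0.056 -0.019] r59 ang198
w [244, 217, 6, 6, 15] [-0.048 -0.044] r65 ang222
now
d [231, 185, 6, 6, 31] [0.056 0.003] r56 ang4
d [221, 216, 6, 6, 31] [-0.047  0.032] r57 ang146
w [241, 189, 6, 6, 28] [ 0.044 -0.03 ] r54 ang326
w [214, 208, 6, 5, 25] [-0.019  0.057] r60 ang108
w [240, 215, 6, 6, 26] [-0.043 -0.03 ] r52 ang215
tcp [0.4587 0.1089 0.2194] [-3.141  0.124 -2.518] [ 0.5  1.3 -1.5]
blob [349 209  17  32 411] [357.4 225.2]
[(209, 355, 357), (213, 354, 364), (217, 352, 365), (221, 351, 365), (225, 350, 365), (229, 350, 364), (233, 350, 363), (237, 350, 362)] [(239, 351, 360), (240, 352, 356)]
0.05 [359.9 211.7] y+1cm [359.3 213.8] x+1cm [355.6 211.2]
0.07 [359.3 219. ] y+1cm [358.8 221.1] x+1cm [355.1 218.5]
0.09 [358.8 226.1] y+1cm [358.3 228.3] x+1cm [354.7 225.6]
0.119 [358.1 236.3] y+1cm [357.6 238.6] x+1cm [354.  235.8]
0.125 [358.  238.4] y+1cm [357.5 240.7] x+1cm [353.9 237.9]
```

All five moved 43 mm or more and remain in the bowl. Now I'll check the spoon's lean with the blade turned square to the side camera.

Call:
{"name": "jog_arm", "arguments": {
  "deltas": [0, 0, 0, 0, 0, -0.07, 0, 0, 0, 0, 0, -0.14, 0, 0, 0, 0, 0, -0.21, 0, 0, 0, 0, 0, -0.28, 0, 0, 0, 0, 0, -0.35]
}}

```text
time: 23.75
tool_pos: [0.4588, 0.111, 0.2188]
tool_rot: [3.141, 0.123, -3.07]
contact_force: [0.1, 0.1, -1.7]
opening: 0.0156
```

Call:
{"name": "jog_arm", "arguments": {
  "deltas": [0, 0, 0, 0, 0, -0.045, 0, 0, 0, 0, 0, -0.045, 0, 0, 0, 0, 0, -0.045]
}}

```text
time: 24.0
tool_pos: [0.4586, 0.1108, 0.2187]
tool_rot: [3.141, 0.123, -3.133]
contact_force: [0.4, 0.2, -0.5]
opening: 0.0155
```

```bash
python3 - <<'E'
from lean import *
lean('s14.png')
b=cv2.imread('pics/s14.png'); h=cv2.cvtColor(b,cv2.COLOR_BGR2HSV); m=cv2.inRange(h,(0,130,50),(7,255,255))|cv2.inRange(h,(172,130,50),(180,255,255))
for v in range(204,242,2): x=np.where(m[v,340:380])[0]+340; print(v,x.min() if len(x) else 0,x.max() if len(x) else 0,end=' | ')
# expected silhouette for upright spoon at TCP
p=robot.observe()['tool_pos']
for dx in(-.006,0,.006):
  V=[proj('side',p+[sx*.017+dx,sy*.011,.008-.125+z])[0] for z in(0,.064) for sx in(-1,1) for sy in(-1,1)]; V=np.array(V)
  print(dx,'bottom x',V[:4,0].min().round(1),V[:4,0].max().round(1),'y',V[:4,1].max().round(1),'top x',V[4:,0].min().round(1),V[4:,0].max().round(1),'y',V[4:,1].min().round(1))
E
```

```text
tcp [0.4585 0.1104 0.2187] [ 3.141  0.123 -3.133] [-0.8 -0.4 -0.8]
blob [349 209  16  32 389] [356.7 225.4]
[(209, 355, 356), (213, 354, 363), (217, 352, 364), (221, 351, 364), (225, 350, 364), (229, 350, 362), (233, 349, 362), (237, 349, 361)] [(239, 352, 361), (240, 357, 360)]
0.05 [359.8 212.2] y+1cm [359.3 214.4] x+1cm [355.6 211.7]
0.07 [359.3 219.5] y+1cm [358.8 221.7] x+1cm [355.1 219. ]
0.09 [358.8 226.7] y+1cm [358.3 228.9] x+1cm [354.7 226.2]
0.119 [358.1 236.9] y+1cm [357.6 239.2] x+1cm [354.  236.4]
0.125 [358. 239.] y+1cm [357.4 241.3] x+1cm [353.9 238.5]
204 0 0 | 206 0 0 | 208 0 0 | 210 354 363 | 212 354 363 | 214 353 363 | 216 352 363 | 218 351 364 | 220 351 364 | 222 350 364 | 224 349 364 | 226 350 363 | 228 350 363 | 230 349 363 | 232 349 362 | 234 349 362 | 236 349 362 | 238 349 361 | 240 355 360 | -0.006 bottom x 352.8 367.9 y 242.7 top x 354.3 369.8 y 213.4
0 bottom x 350.4 365.5 y 242.4 top x 351.7 367.3 y 213.1
0.006 bottom x 347.9 363.0 y 242.1 top x 349.2 364.7 y 212.8
```

```bash
python3 - <<'E'
from h import *
def edges(f,p):
    b=cv2.imread('pics/'+f).astype(float); g=b[...,2]-(b[...,1]+b[...,0])/2
    p=np.array(p)
    def E(z): 
        V=np.array([proj('side',p+[sx*.017,sy*.011,z-.117])[0] for sx in(-1,1) for sy in(-1,1)]); return V[:,0].min(),V[:,0].max(),V[:,1].max()
    for z in(.005,.02,.035,.05,.06):
        c=proj('side',p+[0,0,z-.117])[0]; v=int(round(c[1])); r=g[v-1:v+2].mean(0); x0=int(c[0]); 
        pk=np.median(r[x0-4:x0+4]); ok=lambda i:r[i]>pk*.5
        L=x0
        while ok(L-1): L-=1
        R=x0
        while ok(R+1): R+=1
        l=L-(r[L]-pk*.5)/(r[L]-r[L-1]); rr=R+(r[R]-pk*.5)/(r[R]-r[R+1])
        e=E(z); print(f,z,'row',v,'obs %.1f %.1f'%(l,rr),'exp %.1f %.1f'%(e[0],e[1]),'mid diff %.2f'%((l+rr-e[0]-e[1])/2))
    u=int(round(proj('side',p+[0,.011,-.117])[0][0])); 
    for du in(-5,-3,-1,1,3):
        q=g[:,u+du]; v0=int(proj('side',p+[0,0,-.09])[0][1]); pk=np.median(q[v0-3:v0+3]); v=v0
        while q[v+1]>pk*.5: v+=1
        print('col',du,'bottom %.1f'%(v+(q[v]-pk*.5)/(q[v]-q[v+1])),end=' ')
    print('exp',E(0)[2])
edges('s10.png',(.5872,.3093,.2191)); edges('s14.png',(.4585,.1104,.2187))
E
```

```text
s10.png 0.005 row 281 obs 276.9 293.0 exp 275.3 293.9 mid diff 0.37
s10.png 0.02 row 275 obs 276.2 293.3 exp 275.1 293.8 mid diff 0.29
s10.png 0.035 row 269 obs 276.1 293.3 exp 274.9 293.8 mid diff 0.38
s10.png 0.05 row 263 obs 276.2 293.1 exp 274.7 293.7 mid diff 0.43
s10.png 0.06 row 259 obs 276.4 293.3 exp 274.6 293.7 mid diff 0.74
col -5 bottom 283.9 col -3 bottom 284.7 col -1 bottom 285.1 col 1 bottom 285.3 col 3 bottom 285.8 exp 287.3454788525628
s14.png 0.005 row 237 obs 347.8 362.1 exp 350.5 365.6 mid diff -3.11
s14.png 0.02 row 232 obs 348.2 362.8 exp 350.8 366.0 mid diff -2.90
s14.png 0.035 row 227 obs 348.9 363.6 exp 351.1 366.4 mid diff -2.52
s14.png 0.05 row 221 obs 350.1 364.3 exp 351.4 366.9 mid diff -1.94
s14.png 0.06 row 218 obs 350.5 364.5 exp 351.6 367.2 mid diff -1.89
col -5 bottom 239.6 col -3 bottom 239.9 col -1 bottom 240.3 col 1 bottom 240.6 col 3 bottom 240.5 exp 242.3844206296946
```

Bottom height is unchanged and the lean is about 0.05 rad. I'll tilt it out, turn the blade to the slot and go over the holder.

Call:
{"name": "jog_arm", "arguments": {
  "deltas": [0.06, 0, 0, 0, 0.034, 0, 0.12, -0.01, 0, 0, 0.034, 0, 0.12, -0.01, 0, 0, 0.034, 0, 0.12, -0.01, 0, 0, 0.034, 0]
}}

```text
time: 24.38
tool_pos: [0.4704, 0.1084, 0.2184]
tool_rot: [3.141, 0.07, -3.137]
contact_force: [0.6, -0.8, -1.2]
opening: 0.0151
```

Call:
{"name": "jog_arm", "arguments": {
  "deltas": [0, 0, 0, 0, 0, 0.07, 0, 0, 0, 0, 0, 0.14, 0, 0, 0, 0, 0, 0.21, 0, 0, 0, 0, 0, 0.28, 0, 0, 0, 0, 0, 0.33]
}}

```text
time: 24.8
tool_pos: [0.4697, 0.1084, 0.2187]
tool_rot: [3.141, 0.07, -2.613]
contact_force: [-1.0, 0.2, -0.7]
opening: 0.0161
```

Call:
{"name": "jog_arm", "arguments": {
  "deltas": [0, 0, -0.13, 0, 0, 0, 0, 0, -0.26, 0, 0, 0, 0, 0, -0.38, 0, 0, 0, 0, 0, -0.38, 0, 0, 0, 0, 0, -0.38, 0, 0, 0]
}}

```text
time: 25.22
tool_pos: [0.4696, 0.1084, 0.1806]
tool_rot: [3.141, 0.068, -2.619]
contact_force: [-0.6, -0.7, -0.6]
opening: 0.0156
```

```bash
python3 - <<'E'
from h import *
b=snap('side','s15.png').astype(float); t=snap('top','t7.png').astype(float); o=robot.observe(); p=o['tool_pos']; print(p,o['tool_rot'],o['contact_force'])
g=b[...,2]-(b[...,1]+b[...,0])/2
a=np.radians(30.2); X=np.array([np.cos(a),np.sin(a),0]);Y=np.array([-np.sin(a),np.cos(a),0])
for z in(.005,.02,.035,.05,.06):
    V=np.array([proj('side',p+X*sx*.017+Y*sy*.011+[0,0,z-.117])[0] for sx in(-1,1) for sy in(-1,1)])
    c=proj('side',p+[0,0,z-.117])[0]; v=int(round(c[1])); r=g[v-1:v+2].mean(0); x=np.where(r[int(c[0])-14:int(c[0])+15]>.5*np.median(r[int(c[0])-4:int(c[0])+4]))[0]+int(c[0])-14
    print(z,v,'obs',x.min(),x.max(),'exp',V[:,0].min().round(1),V[:,0].max().round(1))
# slot: expected outline corners at z .056
H=np.array([.4705,.109,.056]); print('slot',[proj('side',H+X*sx*.02+Y*sy*.014)[0].round(1).tolist() for sx,sy in((-1,-1),(1,-1),(1,1),(-1,1))])
m=g*0; ys,xs=np.where(g[225:270,330:385]>60); print('red rows',ys.min()+225,ys.max()+225)
print('col bottoms',[(u,int(np.where(g[225:275,u]>50)[0].max()+225) if (g[225:275,u]>50).any() else 0) for u in range(340,368,2)])
print('exp bottom corners',[proj('side',p+X*sx*.017+Y*sy*.011-[0,0,.117])[0].round(1).tolist() for sx,sy in((-1,-1),(1,-1),(1,1),(-1,1))])
E
```

```text
[0.47046979 0.10843715 0.18147834] [-3.14136885  0.07035899 -2.61907926] [ 0.42785786  0.0413958  -0.57271418]
0.005 249 obs 338 365 exp 344.4 360.6
0.02 244 obs 346 360 exp 344.7 361.0
0.035 239 obs 346 360 exp 344.9 361.4
0.05 234 obs 346 360 exp 345.2 361.7
0.06 230 obs 347 360 exp 345.4 362.0
slot [[357.4, 249.0], [342.5, 251.8], [346.7, 258.2], [361.8, 255.3]]
red rows 225 258
col bottoms [(340, 260), (342, 263), (344, 264), (346, 264), (348, 264), (350, 263), (352, 263), (354, 263), (356, 262), (358, 261), (360, 262), (362, 261), (364, 261), (366, 261)]
exp bottom corners [[357.0, 246.9], [344.3, 249.3], [347.6, 254.3], [360.5, 251.8]]
```

Blade edges match the upright expectation within 1 px and sit over the slot. Descending stepwise.

Call:
{"name": "jog_arm", "arguments": {
  "deltas": [0, 0, -0.05, 0, 0, 0, 0, 0, -0.1, 0, 0, 0, 0, 0, -0.15, 0, 0, 0, 0, 0, -0.2, 0, 0, 0, 0, 0, -0.2, 0, 0, 0]
}}

```text
time: 25.73
tool_pos: [0.4695, 0.1083, 0.1595]
tool_rot: [3.14, 0.067, -2.619]
contact_force: [-0.6, 0.5, -0.8]
opening: 0.0157
```

Call:
{"name": "jog_arm", "arguments": {
  "deltas": [0, 0, -0.05, 0, 0, 0, 0, 0, -0.1, 0, 0, 0, 0, 0, -0.15, 0, 0, 0, 0, 0, -0.2, 0, 0, 0, 0, 0, -0.2, 0, 0, 0]
}}

```text
time: 26.15
tool_pos: [0.4696, 0.1084, 0.1396]
tool_rot: [3.14, 0.067, -2.619]
contact_force: [-1.1, 0.5, -0.7]
opening: 0.0156
```

Going in freely.

Call:
{"name": "jog_arm", "arguments": {
  "deltas": [0, 0, -0.04, 0, 0, 0, 0, 0, -0.08, 0, 0, 0, 0, 0, -0.12, 0, 0, 0, 0, 0, -0.14, 0, 0, 0, 0, 0, -0.14, 0, 0, 0]
}}

```text
time: 26.57
tool_pos: [0.4699, 0.1084, 0.1262]
tool_rot: [3.141, 0.068, -2.619]
contact_force: [0.7, -0.4, -0.9]
opening: 0.0161
```

Call:
{"name": "jog_arm", "arguments": {
  "deltas": [0, 0, -0.01, 0, 0, 0, 0, 0, -0.02, 0, 0, 0, 0, 0, -0.03, 0, 0, 0, 0, 0, -0.03, 0, 0, 0]
}}

```text
time: 26.9
tool_pos: [0.4702, 0.1084, 0.1237]
tool_rot: [3.141, 0.069, -2.619]
contact_force: [0.0, -0.7, -0.8]
opening: 0.0159
```

Call:
{"name": "jog_arm", "arguments": {
  "deltas": [0, 0, 0, 0, 0, 0, 0, 0, 0, 0, 0, 0, 0, 0, 0, 0, 0, 0, 0, 0, 0, 0, 0, 0, 0, 0, 0, 0, 0, 0],
  "claw": 0.7,
  "newtons": 20
}}

```text
time: 27.32
tool_pos: [0.4703, 0.1084, 0.1238]
tool_rot: [3.141, 0.069, -2.619]
contact_force: [0.7, -0.5, -0.4]
opening: 0.0442
```

Call:
{"name": "jog_arm", "arguments": {
  "deltas": [0, 0, 0, 0, 0, 0, 0, 0, 0, 0, 0, 0, 0, 0, 0, 0, 0, 0, 0, 0, 0, 0, 0, 0, 0, 0, 0, 0, 0, 0]
}}

```text
time: 27.73
tool_pos: [0.4702, 0.1084, 0.1237]
tool_rot: [3.141, 0.069, -2.619]
contact_force: [0.3, 0.7, 0.2]
opening: 0.064
```

Call:
{"name": "jog_arm", "arguments": {
  "deltas": [0, 0, 0, 0, 0, 0, 0, 0, 0, 0, 0, 0, 0, 0, 0, 0, 0, 0, 0, 0, 0, 0, 0, 0]
}}

```text
time: 28.07
tool_pos: [0.4702, 0.1084, 0.1237]
tool_rot: [3.141, 0.069, -2.619]
contact_force: [-0.4, 0.1, 0.3]
opening: 0.0639
```

Call:
{"name": "jog_arm", "arguments": {
  "deltas": [0, 0, 0.1, 0, 0, 0, 0, 0, 0.3, 0, 0, 0, 0, 0, 0.6, 0, 0, 0, 0, 0, 1, 0, 0, 0, 0, 0, 1, 0, 0, 0]
}}

```text
time: 28.48
tool_pos: [0.4736, 0.1086, 0.2305]
tool_rot: [-3.136, 0.08, -2.619]
contact_force: [1.5, 0.8, 0.4]
opening: 0.0643
```

```bash
python3 - <<'E'
from h import *
b=snap('side','s16.png'); h=cv2.cvtColor(b,cv2.COLOR_BGR2HSV); h0=cv2.cvtColor(cv2.imread('pics/s0.png'),cv2.COLOR_BGR2HSV)
print(robot.observe()['tool_pos'],robot.observe()['opening'])
for H in(h0,h):
    m=(cv2.inRange(H,(0,150,60),(6,255,255))|cv2.inRange(H,(174,150,60),(180,255,255))); k,l,s,c=cv2.connectedComponentsWithStats(m)
    for i in range(1,k):
        if s[i,4]>30 and 335<c[i][0]<372: print('red',s[i],c[i].round(1))
    d=cv2.inRange(H,(0,60,15),(14,255,95)); k,l,s,c=cv2.connectedComponentsWithStats(d)
    for i in range(1,k):
        if s[i,4]>60 and 345<c[i][0]<365 and 200<c[i][1]<250: print('handle',s[i],c[i].round(1))
E
```

```text
[0.4723695  0.10856411 0.22747401] 0.06421201780955124
red [355 180  17   3  37] [362.5 181.4]
red [346 243  15  17 182] [352.7 251.7]
handle [351 212   8  34 224] [354.5 228.2]
red [345 243  15  17 187] [351.7 251.4]
handle [349 211  10  35 234] [353.4 227.5]
```

The spoon is home: its red and handle blobs in the side view match the start within 1 px. Now the mark's angle.

```bash
cat > lid.py <<'E'
from h import *
psi=.198; H=np.array([.691,-.183,.14]); X=np.array([np.cos(psi),np.sin(psi),0]); Y=np.array([-np.sin(psi),np.cos(psi),0]); Z=np.array([0,0,1.])
def pt(r,y,th,up=0): return H+Y*y+r*(-X*np.cos(th)+Z*np.sin(th))+up*(X*np.sin(th)+Z*np.cos(th))
E
python3 - <<'E'
from lid import *
np.set_printoptions(suppress=True)
print('hinge mid check side/top', proj('side',pt(0,.13,0)).round(1))
for n in('side','top'):
    print(n,'pointer shut pred',proj(n,pt(.223,.108,0)).round(1),proj(n,pt(.223,.108,0,.004)).round(1))
    for th in(.45,.55,.65,.75,.85): print(th,'mark',proj(n,pt(.223,.13,th)).round(1)[0],'inner',proj(n,pt(.1,.13,th)).round(1)[0])
b=cv2.imread('pics/s0.png');h=cv2.cvtColor(b,cv2.COLOR_BGR2HSV)
m=cv2.inRange(h,(7,170,110),(17,255,255)); ys,xs=np.where(m[120:200,280:375]); 
print([(int(u)+280,int(ys[xs==u].min())+120,int(ys[xs==u].max())+120) for u in np.unique(xs)[::3]])
r=cv2.inRange(h,(0,150,60),(6,255,255))|cv2.inRange(h,(174,150,60),(180,255,255)); ys,xs=np.where(r[170:190,345:380]); print('pointer',xs.min()+345,xs.max()+345,ys.min()+170,ys.max()+170)
a=cv2.imread('pics/t0.png');h=cv2.cvtColor(a,cv2.COLOR_BGR2HSV)
m=cv2.inRange(h,(7,170,110),(17,255,255)); ys,xs=np.where(m[160:250,340:385]); print([(int(v)+160,int(xs[ys==v].min())+340,int(xs[ys==v].max())+340) for v in np.unique(ys)[::3]])
r=cv2.inRange(h,(0,150,60),(6,255,255))|cv2.inRange(h,(174,150,60),(180,255,255)); ys,xs=np.where(r[220:255,350:385]); print('pointer',xs.min()+350,xs.max()+350,ys.min()+220,ys.max()+220)
g=cv2.inRange(cv2.cvtColor(b,cv2.COLOR_BGR2GRAY),0,75)[155:210,265:312]; k,l,s,c=cv2.connectedComponentsWithStats(g); i=1+np.argmax(s[1:,4]); print('disc',s[i],c[i]+[265,155], 'disc exp',proj('side',pt(0,.104,0)).round(1),proj('side',pt(0,.115,0)).round(1))
E
```

```text
hinge mid check side/top [[292.  185.5]]
side pointer shut pred [[371.7 183.3]] [[371.9 182. ]]
0.45 mark [366.9 154.4] inner [324.9 171.8]
0.55 mark [363.4 147.5] inner [323.2 168.8]
0.65 mark [359.  140.9] inner [321.2 166. ]
0.75 mark [353.9 134.6] inner [318.9 163.4]
0.85 mark [348.1 128.9] inner [316.3 161. ]
top pointer shut pred [[367.7 246.8]] [[367.9 246.7]]
0.45 mark [362.1 239.2] inner [353.3 203.3]
0.55 mark [362.  235.1] inner [353.2 201.3]
0.65 mark [361.7 230.2] inner [353. 199.]
0.75 mark [361.2 224.5] inner [352.8 196.5]
0.85 mark [360.6 218.2] inner [352.5 193.8]
[(290, 184, 184), (293, 182, 183), (296, 179, 181), (299, 177, 179), (302, 175, 176), (305, 173, 174), (308, 172, 172), (334, 152, 152), (337, 150, 150), (340, 148, 148), (343, 146, 146), (346, 143, 144), (349, 139, 144), (352, 137, 142), (355, 135, 140), (358, 132, 138), (361, 130, 136), (364, 130, 134)]
pointer 355 371 180 182
[(174, 346, 347), (177, 347, 348), (180, 348, 349), (183, 349, 349), (186, 350, 350), (189, 350, 351), (192, 351, 352), (195, 352, 353), (198, 353, 354), (201, 354, 355), (204, 355, 355), (207, 355, 356), (210, 356, 357), (213, 357, 358), (216, 358, 359), (219, 358, 361), (222, 358, 362), (225, 359, 363), (228, 360, 364), (231, 360, 365), (234, 361, 366)]
pointer 366 370 230 246
disc [  10    0   37   55 1007] [294.17477656 182.99205561] disc exp [[292.5 181.3]] [[292.3 183. ]]
```

Call:
{"name": "jog_arm", "arguments": {
  "deltas": [0, 0, 0.3, -0.022, 0.038, 0, 0, 0, 0.6, -0.022, 0.038, 0, 0, 0, 0.9, -0.022, 0.038, 0, 0, 0, 1, -0.022, 0.038, 0],
  "claw": 1
}}

```text
time: 28.87
tool_pos: [0.4713, 0.1086, 0.3267]
tool_rot: [-3.14, 0.004, -2.619]
contact_force: [-0.5, -0.2, 0.2]
opening: 0.086
```

Call:
{"name": "jog_arm", "arguments": {
  "deltas": [0, 0, 0.3, 0, 0, -0.07, 0, 0, 0.6, 0, 0, -0.14, 0, 0, 0.8, 0, 0, -0.21, 0, 0, 0.8, 0, 0, -0.28, 0, 0, 0.8, 0, 0, -0.3]
}}

```text
time: 29.28
tool_pos: [0.4706, 0.1085, 0.404]
tool_rot: [3.141, 0.001, -3.096]
contact_force: [-0.8, -0.7, -0.4]
opening: 0.0918
```

Call:
{"name": "jog_arm", "arguments": {
  "deltas": [0.02, -0.2, 0, 0, 0, -0.06, 0.04, -0.4, 0, 0, 0, -0.12, 0.06, -0.6, 0, 0, 0, -0.18, 0.08, -0.8, 0, 0, 0, -0.24, 0.11, -1, 0, 0, 0, -0.3]
}}

```text
time: 29.7
tool_pos: [0.481, 0.0076, 0.4025]
tool_rot: [-3.141, -0.002, 2.717]
contact_force: [1.0, -0.1, 0.1]
opening: 0.0919
```

Call:
{"name": "jog_arm", "arguments": {
  "deltas": [0.02, -0.2, 0, 0, 0, -0.06, 0.04, -0.4, 0, 0, 0, -0.12, 0.06, -0.6, 0, 0, 0, -0.18, 0.08, -0.8, 0, 0, 0, -0.24, 0.11, -1, 0, 0, 0, -0.3]
}}

```text
time: 30.12
tool_pos: [0.4921, -0.0926, 0.4025]
tool_rot: [-3.141, -0.002, 2.245]
contact_force: [0.3, 0.6, 0.3]
opening: 0.0913
```

Call:
{"name": "jog_arm", "arguments": {
  "deltas": [0.02, -0.2, 0, 0, 0, -0.06, 0.04, -0.4, 0, 0, 0, -0.12, 0.06, -0.6, 0, 0, 0, -0.18, 0.08, -0.8, 0, 0, 0, -0.24, 0.11, -1, 0, 0, 0, -0.3]
}}

```text
time: 30.53
tool_pos: [0.5031, -0.1926, 0.4024]
tool_rot: [-3.14, -0.001, 1.774]
contact_force: [0.5, 0.1, 0.0]
opening: 0.092
```

Call:
{"name": "jog_arm", "arguments": {
  "deltas": [0.01, -0.29, 0, 0, 0, 0, 0.01, -0.29, 0, 0, 0, 0, 0.01, -0.29, 0, 0, 0, 0, 0.01, -0.29, 0, 0, 0, 0]
}}

```text
time: 30.87
tool_pos: [0.5041, -0.2203, 0.4028]
tool_rot: [-3.141, -0.001, 1.779]
contact_force: [0.0, 0.1, 0.4]
opening: 0.0921
```

Call:
{"name": "jog_arm", "arguments": {
  "deltas": [0, 0, -0.3, 0, 0, 0, 0, 0, -0.6, 0, 0, 0, 0, 0, -0.9, 0, 0, 0, 0, 0, -1, 0, 0, 0]
}}

```text
time: 31.2
tool_pos: [0.5028, -0.2184, 0.2995]
tool_rot: [-3.137, -0.005, 1.781]
contact_force: [0.8, -0.1, -0.3]
opening: 0.0919
```

Call:
{"name": "jog_arm", "arguments": {
  "deltas": [0, 0, -0.3, 0, 0, 0, 0, 0, -0.6, 0, 0, 0, 0, 0, -0.8, 0, 0, 0, 0, 0, -0.9, 0, 0, 0, 0, 0, -1, 0, 0, 0]
}}

```text
time: 31.62
tool_pos: [0.5046, -0.2201, 0.2038]
tool_rot: [3.141, 0.0, 1.78]
contact_force: [0.1, 0.4, -0.1]
opening: 0.0915
```

Call:
{"name": "jog_arm", "arguments": {
  "deltas": [0, 0, -0.09, 0, 0, 0, 0, 0, -0.17, 0, 0, 0, 0, 0, -0.26, 0, 0, 0, 0, 0, -0.26, 0, 0, 0, 0, 0, -0.26, 0, 0, 0]
}}

```text
time: 32.03
tool_pos: [0.5042, -0.2207, 0.1777]
tool_rot: [3.142, 0.0, 1.779]
contact_force: [-0.6, -0.6, -0.4]
opening: 0.092
```

Call:
{"name": "jog_arm", "arguments": {
  "deltas": [0, 0, 0, 0, 0, 0, 0, 0, 0, 0, 0, 0, 0, 0, 0, 0, 0, 0, 0, 0, 0, 0, 0, 0, 0, 0, 0, 0, 0, 0],
  "claw": 0,
  "newtons": 20
}}

```text
time: 32.45
tool_pos: [0.5043, -0.2206, 0.178]
tool_rot: [3.141, 0.0, 1.779]
contact_force: [-0.3, 0.4, -0.9]
opening: 0.0632
```

Call:
{"name": "jog_arm", "arguments": {
  "deltas": [0, 0, 0, 0, 0, 0, 0, 0, 0, 0, 0, 0, 0, 0, 0, 0, 0, 0, 0, 0, 0, 0, 0, 0, 0, 0, 0, 0, 0, 0]
}}

```text
time: 32.87
tool_pos: [0.5042, -0.2206, 0.1777]
tool_rot: [3.141, 0.0, 1.779]
contact_force: [0.6, -0.1, -0.7]
opening: 0.0295
```

Call:
{"name": "jog_arm", "arguments": {
  "deltas": [0, 0, 0, 0, 0, 0, 0, 0, 0, 0, 0, 0, 0, 0, 0, 0, 0, 0, 0, 0, 0, 0, 0, 0, 0, 0, 0, 0, 0, 0]
}}

```text
time: 33.28
tool_pos: [0.5057, -0.2203, 0.1778]
tool_rot: [3.138, 0.001, 1.779]
contact_force: [5.3, 2.7, -2.8]
opening: 0.0114
```

Call:
{"name": "jog_arm", "arguments": {
  "deltas": [0, 0, 0, 0, 0, 0, 0, 0, 0, 0, 0, 0, 0, 0, 0, 0, 0, 0, 0, 0, 0, 0, 0, 0, 0, 0, 0, 0, 0, 0],
  "newtons": 45
}}

```text
time: 33.7
tool_pos: [0.5058, -0.2203, 0.1778]
tool_rot: [3.138, 0.001, 1.779]
contact_force: [6.2, 2.2, -2.4]
opening: 0.0108
```

Bar gripped (11 mm opening). Lifting along the arc with a half tilt.

Call:
{"name": "jog_arm", "arguments": {
  "deltas": [0.015, 0.005, 0.065, -0.002, 0.011, 0, 0.035, 0.005, 0.13, -0.004, 0.022, 0, 0.055, 0.01, 0.195, -0.007, 0.033, 0, 0.075, 0.015, 0.26, -0.009, 0.044, 0, 0.1, 0.02, 0.325, -0.011, 0.055, 0],
  "newtons": 55
}}

```text
time: 34.12
tool_pos: [0.5149, -0.2184, 0.2087]
tool_rot: [-3.053, -0.002, 1.779]
contact_force: [6.2, -1.9, -12.8]
opening: 0.0102
```

Call:
{"name": "jog_arm", "arguments": {
  "deltas": [0.025, 0.005, 0.06, -0.002, 0.011, 0, 0.055, 0.01, 0.125, -0.004, 0.022, 0, 0.085, 0.015, 0.185, -0.007, 0.033, 0, 0.12, 0.025, 0.245, -0.009, 0.044, 0, 0.155, 0.03, 0.3, -0.011, 0.055, 0]
}}

```text
time: 34.53
tool_pos: [0.5291, -0.2156, 0.2383]
tool_rot: [-2.961, -0.004, 1.779]
contact_force: [-0.3, -1.9, -11.6]
opening: 0.0102
```

Call:
{"name": "jog_arm", "arguments": {
  "deltas": [0.035, 0.005, 0.055, -0.002, 0.011, 0, 0.075, 0.015, 0.11, -0.004, 0.022, 0, 0.115, 0.025, 0.165, -0.007, 0.033, 0, 0.16, 0.03, 0.22, -0.009, 0.044, 0, 0.205, 0.04, 0.27, -0.011, 0.055, 0]
}}

```text
time: 34.95
tool_pos: [0.5484, -0.2118, 0.2654]
tool_rot: [-2.87, -0.006, 1.777]
contact_force: [-6.0, -1.7, -7.7]
opening: 0.0105
```

Call:
{"name": "jog_arm", "arguments": {
  "deltas": [0.045, 0.01, 0.05, -0.002, 0.011, 0, 0.095, 0.02, 0.095, -0.004, 0.022, 0, 0.145, 0.03, 0.145, -0.007, 0.033, 0, 0.145, 0.03, 0.145, -0.007, 0.033, 0, 0.145, 0.03, 0.145, -0.007, 0.033, 0]
}}

```text
time: 35.37
tool_pos: [0.5626, -0.209, 0.2804]
tool_rot: [-2.816, -0.005, 1.777]
contact_force: [-9.4, -2.3, -3.8]
opening: 0.0104
```

```bash
cat > chk.py <<'E'
from lid import *
def chk(f):
    b=snap('side',f+'s.png'); a=snap('top',f+'t.png'); o=robot.observe(); p=o['tool_pos']; print(o['time'],p.round(4),o['contact_force'].round(1),o['opening'])
    R=cv2.Rodrigues(np.zeros(3))[0]; d=p-H; xl=d@X; print('bar angle est th=',np.arctan2(d[2]+.004,-xl)-.2176,'R',np.hypot(d[2]+.004,xl))
    for n,im,(x0,x1,y0,y1) in(('side',b,(320,380,110,190)),('top',a,(345,390,205,255))):
        h=cv2.cvtColor(im,cv2.COLOR_BGR2HSV)[y0:y1,x0:x1]
        r=cv2.inRange(h,(0,150,60),(6,255,255))|cv2.inRange(h,(174,150,60),(180,255,255)); k,l,s,c=cv2.connectedComponentsWithStats(r)
        for i in range(1,k):
            if s[i,4]>4: print(n,'red',(s[i]+[x0,y0,0,0,0]).tolist(),(c[i]+[x0,y0]).round(1))
        m=cv2.inRange(h,(7,170,110),(17,255,255)); k,l,s,c=cv2.connectedComponentsWithStats(m,connectivity=8); i=1+np.argmax(s[1:,4]) if k>1 else 0
        print(n,'orange',(s[i]+[x0,y0,0,0,0]).tolist(),(c[i]+[x0,y0]).round(1))
        for th in(.55,.6,.65,.7,.75): print('  th',th,'pointer tip',proj(n,pt(.223,.108,th))[0].round(1),'root',proj(n,pt(.185,.108,th))[0].round(1))
E
python3 -c "
from chk import *
chk('k1')"
```

```text
35.4667 [ 0.5624 -0.209   0.2802] [-9.1 -1.8 -5.9] 0.010451057402070273
bar angle est th= 0.6151093612748738 R 0.1949694016507627
side red [343, 145, 6, 4, 12] [345.8 146.7]
side orange [342, 129, 24, 19, 111] [355.5 137.5]
  th 0.55 pointer tip [362.7 144.3] root [350.3 151. ]
  th 0.6 pointer tip [360.6 141. ] root [348.6 148.3]
  th 0.65 pointer tip [358.4 137.8] root [346.7 145.7]
  th 0.7 pointer tip [356.  134.7] root [344.7 143.1]
  th 0.75 pointer tip [353.4 131.7] root [342.5 140.7]
top orange [355, 205, 8, 22, 55] [358.4 216.8]
  th 0.55 pointer tip [369.7 233.6] root [366.8 222.8]
  th 0.6 pointer tip [369.6 231.3] root [366.7 220.9]
  th 0.65 pointer tip [369.5 228.7] root [366.6 218.7]
  th 0.7 pointer tip [369.4 226. ] root [366.5 216.5]
  th 0.75 pointer tip [369.2 223.1] root [366.3 214. ]
```

Call:
{"name": "jog_arm", "arguments": {
  "deltas": [0.04, 0.01, 0.035, -0.002, 0.008, 0, 0.085, 0.015, 0.07, -0.003, 0.016, 0, 0.125, 0.025, 0.105, -0.005, 0.025, 0, 0.125, 0.025, 0.105, -0.005, 0.025, 0, 0.125, 0.025, 0.105, -0.005, 0.025, 0]
}}

```text
time: 35.88
tool_pos: [0.5749, -0.2065, 0.2912]
tool_rot: [-2.776, -0.005, 1.776]
contact_force: [-10.2, -0.9, -3.5]
opening: 0.0107
```

```bash
python3 - <<'E'
from chk import *
chk('k2')
b=cv2.imread('pics/k2s.png')
for v in range(124,150): print(v,''.join('O' if (x[2]>130 and x[1]>x[0]*1.5 and x[1]>.38*x[2] and x[2]>1.5*x[0]) else 'r' if (x[2]>1.8*x[1] and x[2]>70) else 'W' if x.min()>150 else 'k' if x.max()<60 else '.' for x in b[v,335:380].astype(int)))
E
```

```text
35.9833 [ 0.5748 -0.2065  0.2911] [-9.7 -1.3 -3.9] 0.010528092730366524
bar angle est th= 0.700627715050939 R 0.1952088051320414
side red [340, 134, 15, 11, 34] [346.6 139.3]
side orange [320, 129, 46, 35, 162] [349.4 141.4]
  th 0.55 pointer tip [362.7 144.3] root [350.3 151. ]
  th 0.6 pointer tip [360.6 141. ] root [348.6 148.3]
  th 0.65 pointer tip [358.4 137.8] root [346.7 145.7]
  th 0.7 pointer tip [356.  134.7] root [344.7 143.1]
  th 0.75 pointer tip [353.4 131.7] root [342.5 140.7]
top orange [355, 205, 5, 13, 23] [356.9 210.6]
  th 0.55 pointer tip [369.7 233.6] root [366.8 222.8]
  th 0.6 pointer tip [369.6 231.3] root [366.7 220.9]
  th 0.65 pointer tip [369.5 228.7] root [366.6 218.7]
  th 0.7 pointer tip [369.4 226. ] root [366.5 216.5]
  th 0.75 pointer tip [369.2 223.1] root [366.3 214. ]
124 kkkk..............................WWWWWWWWWWW
125 kkkkk.............................WWWWWWWWWWW
126 .kkkkk............................WWWWWWWWWWW
127 .kkkkk............................WWWWWWWWWWW
128 ..kkkkk....................OO.....WWWWWWWWWWW
129 ...kkkk...................OO
[... 317 characters left out ...]

136 ..............rrrrOOOOOOOOOO......WWWWWWWWWWW
137 .............rrrOOOOOOOOOOO.......WWWWWWWWWWW
138 ...........rrrrOOOOOOOOOO.........WWWWWWWWWWW
139 ..........rrrrOOOOOOOOOO..........WWWWWWWWWWW
140 .........rrrrOOOOOOOOOO...........WWWWWWWWWWW
141 .......rrrrrOOOOOOOOO.............WWWWWWWWWWW
142 ......rrrrrOOOOOOO................WWWWWWWWWWW
143 .....rrrrOOOOOOOO.................WWWWWWWWWWW
144 .....rrrOOOOOOOOO.................WWWWWWWWWWW
145 ..W..rrOOOOO......................WWWWWWWWWWW
146 W.....OOOO............................WWWWWWW
147 .....OOOO....................................
148 ....OOOO.....................................
149 ..OOOO.......................................
```

The side view's colour map shows the red strip parallel to the orange tab. Its perpendicular offset is 4.1 px, against 4.2 px predicted at equal angles. The bar position gives a lid angle of 0.701 against a mark angle of about 0.70. I'll hold briefly, recheck and hand in.

Call:
{"name": "jog_arm", "arguments": {
  "deltas": [0, 0, 0, 0, 0, 0, 0, 0, 0, 0, 0, 0, 0, 0, 0, 0, 0, 0, 0, 0, 0, 0, 0, 0, 0, 0, 0, 0, 0, 0]
}}

```text
time: 36.4
tool_pos: [0.5748, -0.2065, 0.2911]
tool_rot: [-2.776, -0.006, 1.776]
contact_force: [-10.4, -1.0, -3.0]
opening: 0.0103
```

Call:
{"name": "jog_arm", "arguments": {
  "deltas": [0, 0, 0, 0, 0, 0, 0, 0, 0, 0, 0, 0, 0, 0, 0, 0, 0, 0, 0, 0, 0, 0, 0, 0, 0, 0, 0, 0, 0, 0]
}}

```text
time: 36.82
tool_pos: [0.5748, -0.2065, 0.2911]
tool_rot: [-2.776, -0.006, 1.776]
contact_force: [-9.0, -1.3, -3.9]
opening: 0.0103
```

```bash
python3 - <<'E'
from tb import *
import chk,io,contextlib
tb('t9.png')
s=io.StringIO()
with contextlib.redirect_stdout(s): chk.chk('k3')
print('\n'.join(l for l in s.getvalue().split('\n') if 'th 0' not in l))
# compare bystanders/spoon with the start in the side view
a=cv2.imread('pics/s0.png').astype(int);b=cv2.imread('pics/k3s.png').astype(int)
for n,(x,y,w,h) in dict(mug=(213,232,35,45),jar=(256,224,26,38),ramekin=(368,312,36,36),spoonA=(300,170,25,92),spoonB=(386,190,30,98),home=(330,210,45,75)).items(): print(n,np.abs(a-b)[y:y+h,x:x+w].mean().round(1))
a=cv2.imread('pics/t0.png').astype(int);b=cv2.imread('pics/k3t.png').astype(int); print('tin top diff',np.abs(a-b)[265:295,412:446].mean())
E
```

```text
d [231, 185, 6, 6, 31] [0.056 0.003] r56 ang4
d [221, 216, 6, 6, 31] [-0.047  0.032] r57 ang146
w [241, 189, 6, 6, 27] [ 0.044 -0.03 ] r53 ang325
w [214, 207, 6, 6, 25] [-0.019  0.057] r60 ang108
w [240, 215, 6, 6, 25] [-0.043 -0.03 ] r52 ang215
36.9667 [ 0.5748 -0.2065  0.2911] [-10.   -1.9  -3.9] 0.01042560146103894
bar angle est th= 0.7003719699337985 R 0.19520215577065939
side red [340, 134, 15, 11, 31] [346.5 139.4]
side orange [320, 129, 46, 35, 165] [349.4 141.4]
top orange [355, 205, 5, 13, 23] [356.9 210.6]

mug 2.6
jar 2.6
ramekin 2.1
spoonA 7.2
spoonB 3.0
home 4.7
tin top diff 19.698039215686276
```

```bash
python3 -c "
from cell import robot
print(robot.hand_in())"
```

```text
the job is handed in; nothing more can be done
None
```

The job is handed in at 37 s of the 72 s allowed, with the gripper still holding the lid at the mark. The interface reports no verdict.

- **Stirring:** It took three sweeps. The first was stopped because a truffle got pinched against the wall, so I turned the blade as it went round. In the top view all five truffles are still in the bowl, each 43 to 72 mm from where it lay.
- **Spoon:** It leaned up to about 7° in the grip during stirring. I tilted that out before putting it back. It went into the slot freely, and the side view shows it within about 1 px of its starting position. It is turned half round from how it started.
- **Lid:** The lid angle from the handle position is 0.700 rad, against about 0.70 rad measured for the mark. In the side view the red pointer's offset from the orange tab is 4.1 px, against 4.2 px expected at equal angles. It did not move over the last 0.8 s, and the force on the tool was about 10 N.
- **Forces:** Every force reading stayed below about 14 N, against limits of 40 N and 120 N.
- **Checks that are less certain:** In the final top view the pointer was not visible, so the last lid check rests on the side view and arm position. The mug, jam jar and ramekin look unchanged. The tin's patch in the top view did differ from the start, probably from the arm or its shadow, but I did not confirm that.

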